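# Set out the stacked paint pots on their drip dishes

### The arm

A 7-joint arm with a two-finger parallel gripper is mounted at the origin on the work surface. World frame = base frame: x ahead of the robot, y to its left, z up, the work surface at z = 0. Lengths are in m, angles in rad, forces in N, time in s.
With the tool pointing down it reaches from about 0.4 to 0.85 m from the base axis. Payload 4.5 kg.
Tool frame: the origin (TCP) lies midway between the tips of the shut fingers; the grasp point (between the pads) lies r.grip_point_offset behind it (r.grip_point_offset is the distance from the TCP to the grasp point, in m); z points along the fingers, y is the line along which they close (so a half turn about z gives the same grasp; the last joint's range is limited). The gripper opens to 88 mm and grips with 3 to 60 N. Pads are 18 mm wide; open, the fingers measure 123 mm over their backs; the gripper's body (75 mm by 187 mm) begins 45 mm behind the grasp point.
Start: joints at [-1.303, 0.689, -0.195, 1.565, 0.157, 0.902, -0.215], TCP at [0.145, 0.608, 0.217] pointing down, gripper open.
Joint ranges: [-3.01, 3.01], [-0.46, 2.08], [-1.47, 1.51], [0.13, 2.56], [-1, 4.14], [0.04, 2.09], [-2.66, 2.66]. Speed limits (rad/s): [2.57, 2.57, 3.14, 3.14, 3.14, 3.14, 3.14].

### API

Orientations are given as a unit quaternion [x, y, z, w].
In Python, from plant import r gives the robot as it stands.
- The arm moves only by the shell command python3 -m jog 'ROWS' [FORCE]. ROWS is JSON, a list of rows, each an object of numbers: "wx", "wy", "wz": the turn, a rotation vector about the world's x, y, z as a fraction of full scale; "dx", "dy", "dz": the shift along the world's x, y, z as a fraction of full scale; "hand": the closure, from 0 (fully open) to 1 (shut). In form: [{"wx": .., "wy": .., "wz": .., "dx": .., "dy": .., "dz": .., "hand": ..}, ...]. A call has 1 to 5 rows; each row shifts and turns the commanded pose from where the row before left it; what a row does not reach is not made up. Full scale, the value 1, is 0.25 m for a shift and 2 rad for a turn. A row lasts 1/12 s, in which the tool goes at most 41.7 mm and 7.16 degrees, less where a joint would pass 70% of its speed; a pose out of reach is approached as far as the arm can. A call with a number of a shift or a turn outside -1 to 1 is refused whole. A call with a gripper value outside its range is refused whole. The fingers move at their own pace and stop on an object; FORCE is the grip in N (left out, the last holds). Time passes only in rows, so rows that do not move let the fingers close. It gives the time, the measured TCP pose, the force, the opening and the grip force at its end, in the units of the state.
- r.get_state(): the state, without advancing time (a new reading comes with each control period).
- r.snapshot(name): name is "side" or "top"; returns the picture (480x640x3 uint8, red, green, blue); there is no depth.
- r.camera_info(name): a dict with "mtx" (3x3 intrinsics, pixels), "R" (3x3) and "t" (3): a world point X has camera coordinates R X + t. Camera axes: x right, y down, z forward; pixel columns grow to the right and rows downward; lengths in m; the calibration is good to about 2 mm. A picture is of the moment at which its call begins. camera_info takes no time and is no camera call.
- r.finish_job(): hands the job in; it is judged then, once.
Trained networks look in the newest picture that a camera, given by its name, has taken for a name from the list of things; names that differ only in an ending like _2 or _b are one class to them, and where a whole thing is asked for, a point or a joint stands for the part that bears it (a point fixed in the world has none). Each returns a list of dicts, best first, with "p" (0 to 1); they miss things now and then, are a little off and sometimes report something else, mostly with a low value. They report only what shows in the picture. A call takes as long as a camera call. They do not tell look-alikes from the thing itself.
- r.search_frame(camera, query): "bbox" ([left, top, right, bottom] in pixels, round what is visible of it).
- r.masks_of(camera, query): "region" (480x640 bool, what is visible of it) and "bbox" ([left, top, right, bottom] in pixels, round what is visible of it).
The state is a dict: "clock": time; "q": joint angles; "qd": joint speeds; "joint_torque": joint torques, N m; "tool_pos": TCP position; "eef_rot": TCP orientation; "contact_force": force on the tool from outside, world axes, zero at the start; "moment": the same for the moment, N m; "opening": opening from 0.0 (shut) to 1.0 (fully open); "finger_force": force on a finger pad.
Only numpy, scipy, OpenCV 4.12 (cv2) and the standard library are available. Lean on these libraries where they do the work, as an engineer would, in place of code of your own. Each camera call takes 0.05 s, during which the arm holds its last target. There are 200 camera calls.

### The job

Four lidded paint pots are stacked in a tower on the marbling table. Take the tower apart and stand each pot upright, flat on the floor of the terracotta drip dish of its own shape and size: large round, square, hexagonal and small round. Do not drop a pot or let one tip over, and leave the water glass and the black-capped jar that stand among the dishes where they are.

Things in the scene. Friction and masses are not known exactly. Their poses are not given: they have to be found in the camera images.
- pot_large: large round pot, a white cylinder 66 mm in diameter and 46 mm high, with a flat brass lid 3 mm in from its edge (included in the height). At the start at the bottom of the tower. Loose, 0.17 to 0.34 kg, straight-sided, firm to grip. Origin: centre of its underside; z points up.
- pot_square: square pot, white, 46 mm by 46 mm in plan with 4 mm rounded corners, 42 mm high; its own x and y axes are square to its flat sides, with a flat brass lid 3 mm in from its edge (included in the height). At the start second from the bottom, standing on the large round pot. Loose, 0.10 to 0.21 kg, straight-sided, firm to grip. Origin: centre of its underside; z points up.
- pot_hex: hexagonal pot, white, six-sided, 36 mm across flats (41.6 mm across corners), 42 mm high; its x axis is square to one pair of flats, with a flat brass lid 3 mm in from its edge (included in the height). At the start third from the bottom, standing on the square pot. Loose, 0.06 to 0.13 kg, straight-sided, firm to grip. Origin: centre of its underside; z points up.
- pot_small: small round pot, a white cylinder 26 mm in diameter and 40 mm high, with a flat brass lid 3 mm in from its edge (included in the height). At the start on top of the tower, standing on the hexagonal pot. Loose, 0.03 to 0.06 kg, straight-sided, firm to grip. Origin: centre of its underside; z points up.
- dish_large: Drip dish for the large round pot: round terracotta dish, 92 mm outside and 86 mm inside diameter; lip 8 mm high and 3 mm thick all round, floor 3 mm thick (so a pot stands 3 mm above the table). Fixed to the table. Origin: centre of its underside, on the table; z points up.
- dish_square: Drip dish for the square pot: square terracotta dish, 72 mm outside and 66 mm inside, x and y axes square to its sides; lip 8 mm high and 3 mm thick all round, floor 3 mm thick (so a pot stands 3 mm above the table). Fixed to the table. Origin: centre of its underside, on the table; z points up.
- dish_hex: Drip dish for the hexagonal pot: six-sided terracotta dish, 62 mm outside and 56 mm inside across flats, x axis square to one pair of sides; lip 8 mm high and 3 mm thick all round, floor 3 mm thick (so a pot stands 3 mm above the table). Fixed to the table. Origin: centre of its underside, on the table; z points up.
- dish_small: Drip dish for the small round pot: small round terracotta dish, 52 mm outside and 46 mm inside diameter; lip 8 mm high and 3 mm thick all round, floor 3 mm thick (so a pot stands 3 mm above the table). Fixed to the table. Origin: centre of its underside, on the table; z points up.
- water_glass: Open clear glass tumbler 56 mm in diameter at the rim, 65 mm high, standing among the dishes; not to be disturbed. Loose. Origin: centre of its underside.
- capped_jar: Amber glass jar with a black cap, 42 mm in diameter, 55 mm high, standing among the dishes; not to be disturbed. Loose. Origin: centre of its underside.
There are look-alikes about, which are no part of the job. Leave any purple or red look-alike of the pot_hex alone.

How it is judged:
By the outcome, as a careful person would: the job done as asked, in the order asked, and still so for the second after the job is handed in, with the robot touching nothing.
It also fails if it takes over 125 s, if anything falls off the work surface, if the arm or the gripper's body presses on something with over 40 N, if the wrist force passes 120 N, or if a joint passes its speed limit or range.

## Working session

There is one attempt and no reset: what is moved stays moved. The work goes in short steps, Python scripts to look and compute and a shell command to move; the robot and the scene stay as the last step left them, time stands still between calls to the robot, and variables do not carry over. Pictures are saved under pics/ and viewed, at most 14 in all, crops included, and the job is handed in when it is done.

```bash
ls; mkdir -p pics
python3 - <<'E'
from plant import r
import cv2,numpy as np
print(r.grip_point_offset, r.get_state())
for c in ("side","top"):
    im=r.snapshot(c); cv2.imwrite(f"pics/{c}0.png",im[:,:,::-1])
    print(c,r.camera_info(c))
    for n in "pot_large pot_square pot_hex pot_small dish_large dish_square dish_hex dish_small water_glass capped_jar".split():
        print(n,[(np.round(d["bbox"]).tolist(),round(d["p"],2)) for d in r.search_frame(c,n)][:4])
E
```

```text
pics
0.0187 {'clock': 0.0, 'q': array([-1.30320017,  0.68995959, -0.19446971,  1.56636604,  0.15732297,
        0.90250668, -0.21507289]), 'qd': array([-1.52791888e-03, -2.43778348e-04,  1.98405755e-03, -8.91510554e-04,
        5.94045424e-05,  2.27152704e-04,  1.04430618e-03]), 'joint_torque': array([-7.86244509e-04, -5.27566731e+01, -1.26719546e+00, -1.53433156e+01,
       -5.26569388e-02,  6.45790278e-03,  1.75086702e-04]), 'tool_pos': array([0.14471949, 0.60730957, 0.21571832]), 'eef_rot': array([ 1.16585148e-01,  9.93180270e-01, -9.24318059e-04, -1.55435910e-05]), 'contact_force': array([-0.44514938,  0.52439841, -0.32998968]), 'moment': array([ 0.0095258 ,  0.0063925 , -0.00613399]), 'finger_force': 0.0, 'opening': 0.9974193292064837}
side {'mtx': array([[465.03608442,   0.        , 318.28315229],
       [  0.        , 465.03608442, 241.34299288],
       [  0.        ,   0.        ,   1.        ]]), 'R': array([[-0.97658398, -0.21470909,  0.01355495],
       [-0.15769718,  0.67156526, -0.72396941],
       [ 0.14633978, -0.70915451, -0.68969889]]), 't': array([0.47480504, 0.1474
[... 909 characters left out ...]
215726, -0.01150685, -0.99116197]]), 't': array([-0.00579566,  0.5095618 ,  0.91954698])}
pot_large [([147.0, 234.0, 182.0, 272.0], 0.82)]
pot_square [([150.0, 239.0, 170.0, 265.0], 0.66)]
pot_hex [([170.0, 198.0, 194.0, 223.0], 0.91), ([133.0, 238.0, 162.0, 264.0], 0.86), ([136.0, 309.0, 163.0, 333.0], 0.85), ([128.0, 194.0, 157.0, 215.0], 0.71)]
pot_small [([122.0, 239.0, 147.0, 256.0], 0.62)]
dish_large [([382.0, 156.0, 429.0, 204.0], 0.62)]
dish_square []
dish_hex [([128.0, 240.0, 148.0, 256.0], 0.63), ([469.0, 252.0, 506.0, 286.0], 0.62)]
dish_small [([253.0, 166.0, 276.0, 196.0], 0.75)]
water_glass [([232.0, 265.0, 263.0, 294.0], 0.75)]
capped_jar [([396.0, 273.0, 424.0, 288.0], 0.82)]
```

View pics/side0.png

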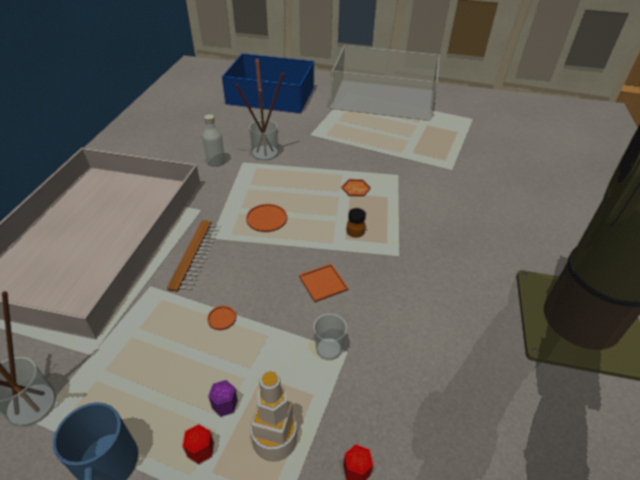

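View pics/top0.png

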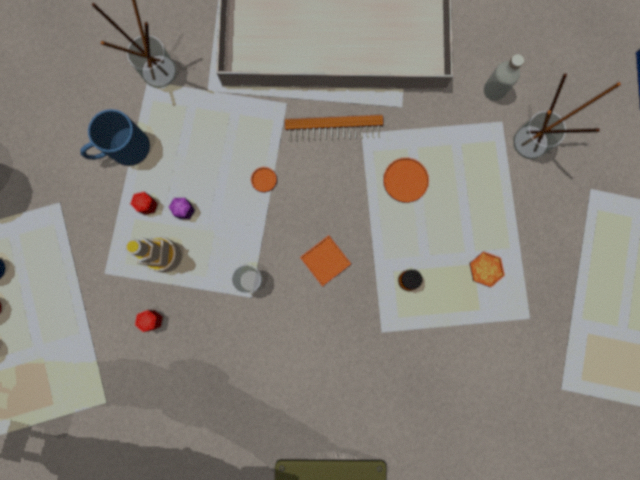

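The side view shows the tower at about (270,415) and the top view at (155,252). In the top view the dishes are at (405,180) large, (326,261) square, (487,269) hex and (264,180) small. The red and purple hex look-alikes stand close to the tower.

```bash
cat > h.py <<'E'
import cv2,numpy as np
from plant import r
CI={c:r.camera_info(c) for c in("side","top")}
def ray(c,uv,z):
    k=CI[c];C=-k["R"].T@k["t"];d=k["R"].T@np.linalg.solve(k["mtx"],[*uv,1.]);return C+d*(z-C[2])/d[2]
def proj(c,X):
    k=CI[c];x=(np.atleast_2d(X)@k["R"].T+k["t"])@k["mtx"].T;return x[:,:2]/x[:,2:]
def blobs(m,amin=30):
    n,l,s,ce=cv2.connectedComponentsWithStats(m.astype(np.uint8));return [(s[i],ce[i],l==i) for i in range(1,n) if s[i,4]>=amin]
E
python3 - <<'E'
from h import *
for c in("side","top"):
    im=cv2.imread(f"pics/{c}0.png");h=cv2.cvtColor(im,cv2.COLOR_BGR2HSV)
    m=(h[...,0]>=4)&(h[...,0]<=14)&(h[...,1]>150)&(h[...,2]>120)
    for s,ce,l in blobs(m,150):
        p=ray(c,ce,.006); hull=cv2.convexHull(np.argwhere(l)[:,::-1].astype(np.int32))[:,0]
        w=np.array([ray(c,q,.008)[:2] for q in hull]); rect=cv2.minAreaRect((w*1000).astype(np.float32))
        print(c,s[:5],ce.round(1),p.round(4),"rect",np.round(rect[0],1),np.round(rect[1],1),round(rect[2],1),'reach',np.hypot(*p[:2]).round(3))
    # brass lids
    b=(h[...,0]>=15)&(h[...,0]<=28)&(h[...,1]>110)&(h[...,2]>120)
    for s,ce,l in blobs(b,8): print(c,"brass",s,ce.round(1))
    for n in("water_glass","capped_jar"):
        d=r.search_frame(c,n)[0]; bb=d["bbox"];print(n,np.round(bb,1))
    x0,y0=(235,360) if c=="side" else (115,190)
    cr=im[y0:y0+105,x0:x0+100]; cv2.imwrite(f"pics/{c}crop.png",cv2.resize(cr,None,fx=5.6,fy=5.6,interpolation=cv2.INTER_CUBIC))
a=cv2.imread("pics/sidecrop.png")[:, :];b=cv2.imread("pics/topcrop.png");z=np.hstack([a,b]);cv2.imwrite("pics/crop0.png",cv2.resize(z,None,fx=.71,fy=.71,interpolation=cv2.INTER_AREA))
E
```

```text
side [343 180  26  15 260] [355.4 187.1] [ 0.4603 -0.3004  0.006 ] rect [ 460.1 -298.6] [60.7 55.8] 13.4 reach 0.55
side [247 205  39  25 781] [266.3 217.3] [ 0.6369 -0.1436  0.006 ] rect [ 637.2 -143.3] [85.3 82.2] 13.4 reach 0.653
side [173 221  36  68 418] [190.  252.4] [ 0.7568 -0.0016  0.006 ] rect [755.7  -1.1] [ 16.9 195.2] 4.1 reach 0.757
side [300 264  47  36 973] [322.9 282. ] [0.4737 0.0157 0.006 ] rect [474.1  15.9] [70.8 70.9] 38.4 reach 0.474
side [208 306  28  23 466] [221.3 317.2] [0.6346 0.1397 0.006 ] rect [634.  140.9] [49.1 46.4] 70.3 reach 0.65
side brass [621  85  19   8 113] [630.3  88.8]
side brass [352 186  12   6  32] [356.9 188.8]
side brass [198 226   4   8  12] [199.8 230.1]
side brass [186 254   5   7  15] [187.7 257. ]
side brass [180 264   7   7  15] [182.3 267.1]
side brass [262 372  15  14 168] [269.2 378.4]
side brass [261 394  23  13  91] [271.8 401.7]
side brass [254 410  30  19 142] [267.  421.5]
side brass [287 422   7  18  39] [290.9 430.5]
side brass [256 437  24   9 102] [266.9 442. ]
water_glass [316.1 317.1 348.6 364.9]
capped_jar [346.2 20
[... 263 characters left out ...]
ch 0.652
top [252 168  24  23 444] [263.6 179.3] [0.6331 0.1377 0.006 ] rect [633.2 137.8] [44.8 45.7] 0.8 reach 0.648
top [ 301  236   49   49 1275] [325.2 260.3] [0.4727 0.0135 0.006 ] rect [472.7  13.5] [69.7 69.4] 38.2 reach 0.473
top [471 253  32  33 396] [486.7 268.6] [ 0.4601 -0.3022  0.006 ] rect [ 459.2 -301.2] [58.2 63.6] 44.2 reach 0.55
top brass [127 241  11  11  96] [132.1 246. ]
top brass [154 241   7   4  17] [157.1 242. ]
top brass [474 254  28  28 360] [486.1 269.5]
top brass [137 256   6   2   9] [139.3 256.6]
top brass [495 259   4   3   8] [496.5 259.8]
top brass [149 266  15   3  26] [155.6 267.2]
water_glass [232.2 264.8 263.3 293.5]
capped_jar [396.  272.7 424.1 288. ]
```

View pics/crop0.png

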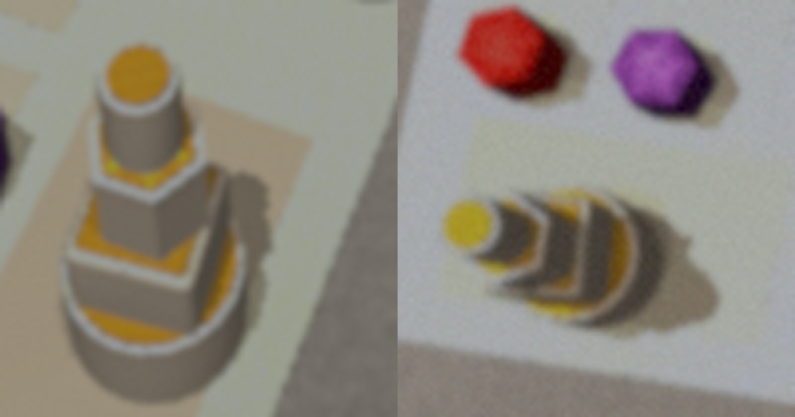

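The crop shows the four layers clearly: brass lids, with the hex and square yaws readable. I'll lift clear of the tower first, then fit the tower model to both pictures.

```bash
python3 -m jog '[{"dz":0.16},{"dz":0.16},{}]'
cat > fit.py <<'E'
from h import *
from scipy.optimize import differential_evolution,minimize
def circ(d,n=32): a=np.linspace(0,2*np.pi,n,False);return d/2*np.c_[np.cos(a),np.sin(a)]
def rot(P,a): return P@np.array([[np.cos(a),np.sin(a)],[-np.sin(a),np.cos(a)]])
sq=lambda s:s/2*np.array([[1,1],[-1,1],[-1,-1],[1,-1.]])
hx=lambda f:f/np.sqrt(3)*np.array([[np.cos(a),np.sin(a)] for a in np.pi/6+np.arange(6)*np.pi/3])
def outl(k,s): return {"pot_large":lambda:circ(66-2*s),"pot_square":lambda:sq(46-2*s),"pot_hex":lambda:hx(36-2*s),"pot_small":lambda:circ(26-2*s)}[k]()/1000
H={"pot_large":.046,"pot_square":.042,"pot_hex":.042,"pot_small":.040}
S=8
def render(c,pots,win):
    """pots: list bottom-up (name,x,y,z,yaw). brass map and silhouette map in window x0,y0,x1,y1"""
    x0,y0,x1,y1=win;B=np.zeros(((y1-y0)*4,(x1-x0)*4),np.float32);W=B.copy()
    px=lambda P,z:(((proj(c,np.c_[P,np.full(len(P),z)])-[x0,y0]+.5)*4-.5)*8).round().astype(np.int32)
    for n,x,y,z,a in pots:
        O=rot(outl(n,0),a)+[x,y];L=rot(outl(n,.003*1000),a)+[x,y]
        hull=cv2.convexHull(np.r_[px(O,z),px(O,z+H[n])])
        cv2.fillPoly(B,[hull],0,shift=3);cv2.fillPoly(W,[hull],1,shift=3)
        cv2.fillPoly(B,[px(L,z+H[n])],1,shift=3)
    f=lambda M:cv2.GaussianBlur(cv2.resize(M,None,fx=.25,fy=.25,interpolation=cv2.INTER_AREA),(0,0),.7)
    return f(B),f(W)
def brass(im,win):
    x0,y0,x1,y1=win;h=cv2.cvtColor(im,cv2.COLOR_BGR2HSV)[y0:y1,x0:x1].astype(np.float32)
    return np.clip((h[...,1]-70)/100,0,1)*((h[...,0]>10)&(h[...,0]<32))
E
cat > f1.py <<'E'
from fit import *
WIN={"side":(246,364,306,468),"top":(118,230,192,282)}
T={c:brass(cv2.imread(f"pics/{c}0.png"),WIN[c]) for c in WIN}
N=["pot_large","pot_square","pot_hex","pot_small"];Z=[0,.046,.088,.130]
g=np.mean([ray("side",(269.5,378.8),.17),ray("top",(132.2,246),.17)],0);print("small lid",ray("side",(269.5,378.8),.17),ray("top",(132.2,246),.17))
def pots(p): 
    P=p[:8].reshape(4,2)/1000+g[:2];a=[0,p[8],p[9],0];return [(N[i],*P[i],Z[i],a[i]) for i in range(4)]
def cost(p):
    e=0
    for k,c in enumerate(WIN):
        B,_=render(c,pots(p),WIN[c]);o=p[10+2*k:12+2*k]
        B=cv2.warpAffine(B,np.float32([[1,0,o[0]],[0,1,o[1]]]),B.shape[::-1]);e+=((B-T[c])**2).sum()
    return e+0.5*(p[10:]**2).sum()
b=[(-15,15)]*8+[(0,np.pi/2),(0,np.pi/3)]+[(-2,2)]*4
s=differential_evolution(cost,b,maxiter=120,popsize=8,seed=1,tol=1e-6)
s=minimize(cost,s.x,method="Nelder-Mead",options=dict(maxiter=3000,xatol=1e-3,fatol=1e-4))
print(s.fun,[ (T[c]**2).sum() for c in WIN]);p=s.x
for q in pots(p): print(q[0],np.round(q[1:3],4),np.degrees(q[4]).round(1))
print("cam offs",p[10:].round(2))
o=[]
for c in WIN:
    B,_=render(c,pots(p),WIN[c]);o.append(cv2.resize(np.hstack([B,T[c]])*255,None,fx=3.5,fy=3.5))
w=max(x.shape[1] for x in o);cv2.imwrite("pics/fit0.png",np.vstack([np.pad(x,((0,0),(0,w-x.shape[1]))) for x in o]))
for n,bb in(("glass",[[316.1,317.1,348.6,364.9],[232.2,264.8,263.3,293.5]]),):
    print(n,ray("side",(332.5,326),.065),ray("side",(329,350),.0),ray("top",(247.5,280),.04))
print("jar",ray("side",(356.5,214),.055),ray("side",(356,234),0),ray("top",(409,281),.055))
for n,u in(("purple",(181,208)),("red1",(144,203)),("red2",(148,321))): print(n,ray("top",u,.02))
# hex dish
from scipy.spatial import ConvexHull
im=cv2.imread("pics/top0.png");h=cv2.cvtColor(im,cv2.COLOR_BGR2HSV);m=(h[...,0]>=4)&(h[...,0]<=28)&(h[...,1]>110);m[:,:460]=0;m[:,520:]=0;m[:240]=0;m[300:]=0
w=np.array([ray("top",q[::-1],.008)[:2] for q in np.argwhere(m)]);a=np.radians(np.arange(0,60,2))
mid=(w.max(0)+w.min(0))/2;print("hexdish",w.mean(0),mid)
wd=[sum(np.ptp(w@[np.cos(t+k*np.pi/3),np.sin(t+k*np.pi/3)]) for k in range(3))/3 for t in a];print("yaw",np.degrees(a[np.argmin(wd)]),min(wd),max(wd))
E
timeout 500 python3 f1.py
```

```text
small lid [0.47792034 0.32671991 0.17      ] [0.47749659 0.32561905 0.17      ]
99.14093053337886 [np.float32(492.58572), np.float32(227.8768)]
pot_large [0.4812 0.3279] 0.0
pot_square [0.4803 0.3287] 0.4
pot_hex [0.4782 0.3274] 22.8
pot_small [0.4788 0.3265] 0.0
cam offs [ 0.31 -0.86 -0.18  0.48]
glass [0.42908456 0.1562025  0.065     ] [0.43220466 0.15982127 0.        ] [0.43114737 0.15797257 0.04      ]
jar [ 0.43629872 -0.14328348  0.055     ] [ 0.43323047 -0.14162688  0.        ] [ 0.43172702 -0.14180838  0.055     ]
purple [0.5702453  0.29443638 0.02      ]
red1 [0.5792176  0.36649192 0.02      ]
red2 [0.35313786 0.34552948 0.02      ]
hexdish [ 0.4592958  -0.30136413] [ 0.45929373 -0.30119778]
yaw 42.0 0.06074867658214733 0.06730069695034281invalid input
[ WARN:0@49.064] global loadsave.cpp:1063 imwrite_ Unsupported depth image for selected encoder is fallbacked to CV_8U.
```

View pics/fit0.png

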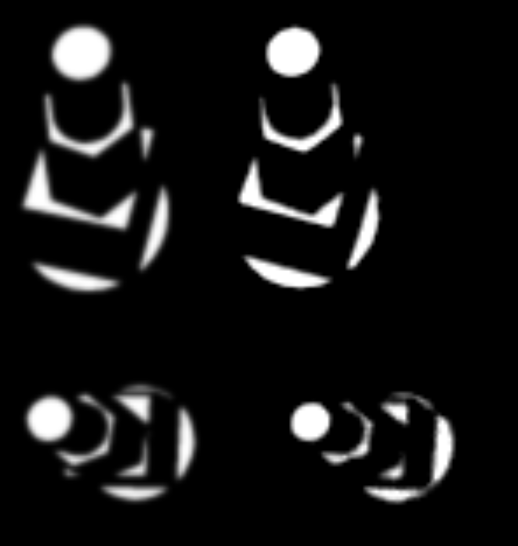

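```bash
python3 -m jog '[{"wx":0,"wy":0,"wz":0,"dx":0,"dy":0,"dz":0.16,"hand":0},{"wx":0,"wy":0,"wz":0,"dx":0,"dy":0,"dz":0.16,"hand":0}]'; python3 -m jog --help
```

```text
clock: 1.47
tool_pos: [0.1445, 0.6061, 0.2952]
eef_rot: [0.116, 0.993, -0.003, -0.0]
contact_force: [1.1, 0.5, 0.4]
opening: 0.995
finger_force: 0.0invalid input: not JSON, or not a number
```

The rendered fit (left) matches the lids seen in the pictures (right) closely. All four pots stand near (0.480, 0.327), with square yaw about 0° and hex yaw about 23°. I'll move over the tower with the closing axis turned to 22.8°.

```bash
python3 -m jog '[{"dx":0.11,"dy":-0.092,"dz":0,"wx":0,"wy":0,"wz":-0.0587,"hand":0},{"dx":0.11,"dy":-0.092,"dz":0,"wx":0,"wy":0,"wz":-0.0587,"hand":0},{"dx":0.11,"dy":-0.092,"dz":0,"wx":0,"wy":0,"wz":-0.0587,"hand":0},{"dx":0.11,"dy":-0.092,"dz":0,"wx":0,"wy":0,"wz":-0.0587,"hand":0}]'
python3 -m jog '[{"dx":0.11,"dy":-0.092,"dz":0,"wx":0,"wy":0,"wz":-0.0587,"hand":0},{"dx":0.11,"dy":-0.092,"dz":0,"wx":0,"wy":0,"wz":-0.0587,"hand":0},{"dx":0.11,"dy":-0.092,"dz":0,"wx":0,"wy":0,"wz":-0.0587,"hand":0},{"dx":0.11,"dy":-0.092,"dz":0,"wx":0,"wy":0,"wz":-0.0587,"hand":0}]'
python3 -m jog '[{"dx":0.11,"dy":-0.092,"dz":0,"wx":0,"wy":0,"wz":0,"hand":0},{"dx":0.11,"dy":-0.092,"dz":0,"wx":0,"wy":0,"wz":0,"hand":0},{"dx":0.11,"dy":-0.092,"dz":0,"wx":0,"wy":0,"wz":0,"hand":0},{"dx":0,"dy":0,"dz":0,"wx":0,"wy":0,"wz":0,"hand":0},{"dx":0,"dy":0,"dz":0,"wx":0,"wy":0,"wz":0,"hand":0}]'
cat > st.py <<'E'
import sys
from h import *
from scipy.spatial.transform import Rotation as Ro
s=r.get_state();p=s["tool_pos"];R=Ro.from_quat(s["eef_rot"]).as_matrix()
print(s["clock"],p.round(4),"close",np.degrees(np.arctan2(R[1,1],R[0,1])).round(1),"zaxis",R[:,2].round(4),"q7",s["q"][6].round(2),"open",round(s["opening"],3))
if len(sys.argv)>2:
    t=np.array(list(map(float,sys.argv[1:])));print("frac",((t[:3]-p[:len(t)])/.25).round(3))
E
python3 st.py .4788 .3265 .144
```

```text
clock: 1.8
tool_pos: [0.2558, 0.515, 0.2969]
eef_rot: [0.347, 0.938, 0.0, 0.0]
contact_force: [0.9, -0.3, -0.1]
opening: 1.0
finger_force: 0.0
clock: 2.13
tool_pos: [0.3658, 0.4228, 0.2968]
eef_rot: [0.556, 0.831, 0.0, -0.0]
contact_force: [0.2, 0.1, -0.8]
opening: 0.999
finger_force: 0.0
clock: 2.55
tool_pos: [0.4492, 0.3529, 0.2966]
eef_rot: [0.556, 0.831, -0.0, 0.001]
contact_force: [-1.1, 1.6, 1.1]
opening: 1.005
finger_force: 0.0
2.55 [0.4492 0.3529 0.2966] close 22.5 zaxis [ 9.e-04 -6.e-04 -1.e+00] q7 -0.32 open 1.005
frac [ 0.118 -0.105 -0.61 ]
```

```bash
python3 -m jog '[{"dx":0.118,"dy":-0.105,"dz":0,"wx":0,"wy":0,"wz":0,"hand":0},{"dx":0,"dy":0,"dz":-0.12,"wx":0,"wy":0,"wz":0,"hand":0},{"dx":0,"dy":0,"dz":-0.12,"wx":0,"wy":0,"wz":0,"hand":0},{"dx":0,"dy":0,"dz":-0.12,"wx":0,"wy":0,"wz":0,"hand":0},{"dx":0,"dy":0,"dz":0,"wx":0,"wy":0,"wz":0,"hand":0}]'
python3 st.py .4788 .3265 .144
```

```text
clock: 2.97
tool_pos: [0.472, 0.3282, 0.2016]
eef_rot: [0.552, 0.834, -0.005, -0.002]
contact_force: [-1.3, -0.1, -0.3]
opening: 1.001
finger_force: 0.0
2.9667 [0.472  0.3282 0.2016] close 23.0 zaxis [-0.0095 -0.0053 -0.9999] q7 -0.25 open 1.001
frac [ 0.027 -0.007 -0.23 ]
```

```bash
python3 -m jog '[{"dx":0,"dy":0,"dz":0,"wx":0,"wy":0,"wz":0,"hand":0},{"dx":0,"dy":0,"dz":0,"wx":0,"wy":0,"wz":0,"hand":0}]' >/dev/null
python3 st.py .4788 .3265 .144
```

```text
3.1333 [0.4768 0.3305 0.208 ] close 22.9 zaxis [ 0.0014  0.0019 -1.    ] q7 -0.25 open 1.002
frac [ 0.008 -0.016 -0.256]
```

```bash
python3 -m jog '[{"dx":0.008,"dy":-0.016,"dz":-0.06,"wx":0,"wy":0,"wz":0,"hand":0},{"dx":0,"dy":0,"dz":-0.07,"wx":0,"wy":0,"wz":0,"hand":0},{"dx":0,"dy":0,"dz":-0.07,"wx":0,"wy":0,"wz":0,"hand":0},{"dx":0,"dy":0,"dz":-0.04,"wx":0,"wy":0,"wz":0,"hand":0},{"dx":0,"dy":0,"dz":0,"wx":0,"wy":0,"wz":0,"hand":0}]' >/dev/null
python3 -m jog '[{"dx":0,"dy":0,"dz":0,"wx":0,"wy":0,"wz":0,"hand":0},{"dx":0,"dy":0,"dz":0,"wx":0,"wy":0,"wz":0,"hand":0}]'
python3 st.py .4788 .3265 .144
```

```text
clock: 3.72
tool_pos: [0.4797, 0.3257, 0.148]
eef_rot: [0.553, 0.833, 0.001, 0.0]
contact_force: [1.7, 0.4, -0.2]
opening: 1.0
finger_force: 0.0
3.7167 [0.4797 0.3257 0.148 ] close 22.8 zaxis [ 0.0023  0.0018 -1.    ] q7 -0.24 open 1.0
frac [-0.003  0.003 -0.016]
```

```bash
python3 -m jog '[{"dx":0,"dy":0,"dz":-0.012,"wx":0,"wy":0,"wz":0,"hand":0},{"dx":0,"dy":0,"dz":0,"wx":0,"wy":0,"wz":0,"hand":0.5},{"dx":0,"dy":0,"dz":0,"wx":0,"wy":0,"wz":0,"hand":0.6},{"dx":0,"dy":0,"dz":0,"wx":0,"wy":0,"wz":0,"hand":1},{"dx":0,"dy":0,"dz":0,"wx":0,"wy":0,"wz":0,"hand":1}]' 10
python3 -m jog '[{"dx":0,"dy":0,"dz":0,"wx":0,"wy":0,"wz":0,"hand":1},{"dx":0,"dy":0,"dz":0,"wx":0,"wy":0,"wz":0,"hand":1},{"dx":0,"dy":0,"dz":0,"wx":0,"wy":0,"wz":0,"hand":1},{"dx":0,"dy":0,"dz":0,"wx":0,"wy":0,"wz":0,"hand":1},{"dx":0,"dy":0,"dz":0,"wx":0,"wy":0,"wz":0,"hand":1}]'
python3 st.py
```

```text
clock: 4.13
tool_pos: [0.4789, 0.3248, 0.1437]
eef_rot: [0.553, 0.833, 0.0, 0.0]
contact_force: [-0.1, -0.1, 0.0]
opening: 0.725
finger_force: 0.0
clock: 4.55
tool_pos: [0.4788, 0.3248, 0.1435]
eef_rot: [0.553, 0.833, 0.0, 0.0]
contact_force: [0.4, 0.4, 0.2]
opening: 0.342
finger_force: 0.0
4.55 [0.4788 0.3248 0.1435] close 22.8 zaxis [ 1.e-04  1.e-04 -1.e+00] q7 -0.24 open 0.342
```

```bash
python3 -m jog '[{"dx":0,"dy":0,"dz":0,"wx":0,"wy":0,"wz":0,"hand":1},{"dx":0,"dy":0,"dz":0,"wx":0,"wy":0,"wz":0,"hand":1},{"dx":0,"dy":0,"dz":0,"wx":0,"wy":0,"wz":0,"hand":1},{"dx":0,"dy":0,"dz":0,"wx":0,"wy":0,"wz":0,"hand":1}]'
python3 -m jog '[{"dx":0,"dy":0,"dz":0.03,"wx":0,"wy":0,"wz":0,"hand":1},{"dx":0,"dy":0,"dz":0.08,"wx":0,"wy":0,"wz":0,"hand":1},{"dx":0,"dy":0,"dz":0.08,"wx":0,"wy":0,"wz":0,"hand":1},{"dx":0,"dy":0,"dz":0.03,"wx":0,"wy":0,"wz":0,"hand":1},{"dx":0,"dy":0,"dz":0,"wx":0,"wy":0,"wz":0,"hand":1}]'
python3 st.py .634 .1388 .15
```

```text
clock: 4.88
tool_pos: [0.4788, 0.3248, 0.1435]
eef_rot: [0.553, 0.833, 0.0, 0.0]
contact_force: [-0.4, 0.3, -0.8]
opening: 0.286
finger_force: 10.0
clock: 5.3
tool_pos: [0.4801, 0.3256, 0.2007]
eef_rot: [0.554, 0.833, 0.002, 0.001]
contact_force: [0.6, 0.4, 0.2]
opening: 0.281
finger_force: 10.0
5.3 [0.4801 0.3256 0.2007] close 22.8 zaxis [ 0.0038  0.0028 -1.    ] q7 -0.24 open 0.281
frac [ 0.616 -0.747 -0.203]
```

```bash
python3 -m jog '[{"dx":0.05,"dy":-0.06,"dz":0,"wx":0,"wy":0,"wz":0,"hand":1},{"dx":0.077,"dy":-0.0934,"dz":0,"wx":0,"wy":0,"wz":0,"hand":1},{"dx":0.077,"dy":-0.0934,"dz":0,"wx":0,"wy":0,"wz":0,"hand":1},{"dx":0.077,"dy":-0.0934,"dz":0,"wx":0,"wy":0,"wz":0,"hand":1},{"dx":0.077,"dy":-0.0934,"dz":0,"wx":0,"wy":0,"wz":0,"hand":1}]'>/dev/null
python3 -m jog '[{"dx":0.077,"dy":-0.0934,"dz":0,"wx":0,"wy":0,"wz":0,"hand":1},{"dx":0.077,"dy":-0.0934,"dz":0,"wx":0,"wy":0,"wz":0,"hand":1},{"dx":0.077,"dy":-0.0934,"dz":0,"wx":0,"wy":0,"wz":0,"hand":1},{"dx":0.027,"dy":-0.033,"dz":-0.08,"wx":0,"wy":0,"wz":0,"hand":1},{"dx":0,"dy":0,"dz":-0.12,"wx":0,"wy":0,"wz":0,"hand":1}]'>/dev/null
python3 -m jog '[{"dx":0,"dy":0,"dz":-0.12,"wx":0,"wy":0,"wz":0,"hand":1},{"dx":0,"dy":0,"dz":-0.12,"wx":0,"wy":0,"wz":0,"hand":1},{"dx":0,"dy":0,"dz":-0.12,"wx":0,"wy":0,"wz":0,"hand":1},{"dx":0,"dy":0,"dz":0,"wx":0,"wy":0,"wz":0,"hand":1},{"dx":0,"dy":0,"dz":0,"wx":0,"wy":0,"wz":0,"hand":1}]'
python3 -m jog '[{"dx":0,"dy":0,"dz":0,"wx":0,"wy":0,"wz":0,"hand":1},{"dx":0,"dy":0,"dz":0,"wx":0,"wy":0,"wz":0,"hand":1}]'>/dev/null
python3 st.py .634 .1388 .0165
```

```text
clock: 6.55
tool_pos: [0.6309, 0.1377, 0.0566]
eef_rot: [0.553, 0.833, -0.002, -0.002]
contact_force: [0.0, -0.4, 0.3]
opening: 0.288
finger_force: 10.0
6.7167 [0.6343 0.1384 0.0606] close 22.8 zaxis [ 3.6e-03  9.0e-04 -1.0e+00] q7 0.12 open 0.284
frac [-0.001  0.002 -0.176]
```

```bash
python3 -m jog '[{"dx":0,"dy":0,"dz":-0.07,"wx":0,"wy":0,"wz":0,"hand":1},{"dx":0,"dy":0,"dz":-0.06,"wx":0,"wy":0,"wz":0,"hand":1},{"dx":0,"dy":0,"dz":-0.03,"wx":0,"wy":0,"wz":0,"hand":1},{"dx":0,"dy":0,"dz":0,"wx":0,"wy":0,"wz":0,"hand":1},{"dx":0,"dy":0,"dz":0,"wx":0,"wy":0,"wz":0,"hand":1}]'>/dev/null
python3 st.py .634 .1388 .0165
python3 -m jog '[{"dx":0,"dy":0,"dz":-0.006,"wx":0,"wy":0,"wz":0,"hand":1},{"dx":0,"dy":0,"dz":-0.004,"wx":0,"wy":0,"wz":0,"hand":1},{"dx":0,"dy":0,"dz":0,"wx":0,"wy":0,"wz":0,"hand":1},{"dx":0,"dy":0,"dz":0,"wx":0,"wy":0,"wz":0,"hand":1}]'
python3 st.py .634 .1388 .0165
python3 - <<'E'
from h import *
a=r.snapshot("side")[280:360,180:270,::-1];b=r.snapshot("top")[140:220,215:305,::-1]
cv2.imwrite("pics/p1.png",cv2.resize(np.hstack([a,b]),None,fx=4.4,fy=4.4,interpolation=cv2.INTER_CUBIC))
E
```

```text
7.1333 [0.6334 0.1382 0.0195] close 22.8 zaxis [ 1.4e-03  3.0e-04 -1.0e+00] q7 0.12 open 0.285
frac [ 0.002  0.002 -0.012]
clock: 7.47
tool_pos: [0.6331, 0.1382, 0.0166]
eef_rot: [0.553, 0.833, 0.0, 0.0]
contact_force: [0.6, 1.0, 1.0]
opening: 0.281
finger_force: 10.0
7.4667 [0.6331 0.1382 0.0166] close 22.8 zaxis [ 9.e-04  3.e-04 -1.e+00] q7 0.12 open 0.281
frac [ 0.003  0.002 -0.   ]
```

View pics/p1.png

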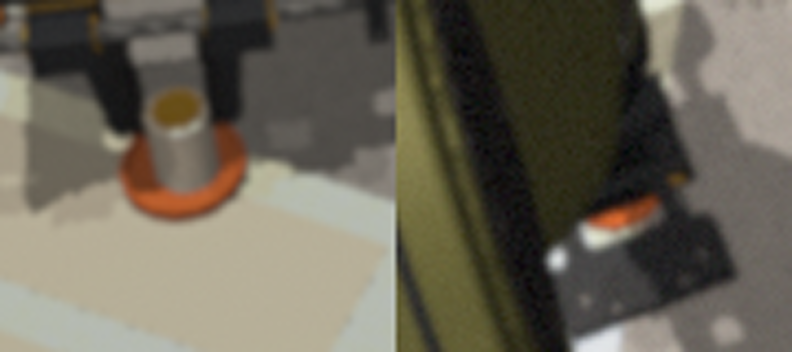

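The pot stands upright in the middle of the small dish (crop at about (182,170)). I'll lower it by fractions of a millimetre until it touches.

```bash
for i in 1; do python3 -m jog '[{"dx":0,"dy":0,"dz":-0.004,"wx":0,"wy":0,"wz":0,"hand":1},{"dx":0,"dy":0,"dz":0,"wx":0,"wy":0,"wz":0,"hand":1},{"dx":0,"dy":0,"dz":0,"wx":0,"wy":0,"wz":0,"hand":1}]'; done
```

```text
clock: 7.82
tool_pos: [0.6333, 0.1381, 0.0164]
eef_rot: [0.554, 0.833, 0.0, 0.0]
contact_force: [-1.8, -0.4, 8.8]
opening: 0.29
finger_force: 10.0
```

```bash
python3 -m jog '[{"dx":0,"dy":0,"dz":0,"wx":0,"wy":0,"wz":0,"hand":0.5},{"dx":0,"dy":0,"dz":0,"wx":0,"wy":0,"wz":0,"hand":0.5},{"dx":0,"dy":0,"dz":0,"wx":0,"wy":0,"wz":0,"hand":0.5},{"dx":0,"dy":0,"dz":0,"wx":0,"wy":0,"wz":0,"hand":0.5}]'
python3 -m jog '[{"dx":0,"dy":0,"dz":0.06,"wx":0,"wy":0,"wz":0,"hand":0},{"dx":0,"dy":0,"dz":0.13,"wx":0,"wy":0,"wz":0,"hand":0},{"dx":0,"dy":0,"dz":0.13,"wx":0,"wy":0,"wz":0,"hand":0},{"dx":0,"dy":0,"dz":0.13,"wx":0,"wy":0,"wz":0,"hand":0},{"dx":0,"dy":0,"dz":0.13,"wx":0,"wy":0,"wz":0,"hand":0}]' >/dev/null
python3 st.py .4782 .3274 .18
```

```text
clock: 8.15
tool_pos: [0.6327, 0.138, 0.0148]
eef_rot: [0.553, 0.833, -0.0, -0.0]
contact_force: [0.5, 0.1, -0.0]
opening: 0.504
finger_force: 0.0
8.5667 [0.6326 0.1379 0.1626] close 22.8 zaxis [ 4.e-04  1.e-04 -1.e+00] q7 0.12 open 0.857
frac [-0.618  0.758  0.07 ]
```

```bash
python3 -m jog '[{"dx":-0.05,"dy":0.06,"dz":0.07,"wx":0,"wy":0,"wz":0,"hand":0},{"dx":-0.077,"dy":0.0945,"dz":0,"wx":0,"wy":0,"wz":0,"hand":0},{"dx":-0.077,"dy":0.0945,"dz":0,"wx":0,"wy":0,"wz":0,"hand":0},{"dx":-0.077,"dy":0.0945,"dz":0,"wx":0,"wy":0,"wz":0,"hand":0},{"dx":-0.077,"dy":0.0945,"dz":0,"wx":0,"wy":0,"wz":0,"hand":0}]'>/dev/null
python3 -m jog '[{"dx":-0.077,"dy":0.0945,"dz":0,"wx":0,"wy":0,"wz":0,"hand":0},{"dx":-0.077,"dy":0.0945,"dz":0,"wx":0,"wy":0,"wz":0,"hand":0},{"dx":-0.077,"dy":0.0945,"dz":0,"wx":0,"wy":0,"wz":0,"hand":0},{"dx":-0.029,"dy":0.0365,"dz":0,"wx":0,"wy":0,"wz":0,"hand":0},{"dx":0,"dy":0,"dz":0,"wx":0,"wy":0,"wz":0,"hand":0}]'>/dev/null
python3 -m jog '[{"dx":0,"dy":0,"dz":0,"wx":0,"wy":0,"wz":0,"hand":0},{"dx":0,"dy":0,"dz":0,"wx":0,"wy":0,"wz":0,"hand":0}]'>/dev/null
python3 st.py .4782 .3274 .102
python3 - <<'E'
from h import *
a=r.snapshot("side")[280:480,160:400,::-1]
cv2.imwrite("pics/p2.png",cv2.resize(a,None,fx=3,fy=3,interpolation=cv2.INTER_CUBIC))
E
```

```text
9.5667 [0.4801 0.3253 0.1779] close 22.6 zaxis [ 0.0018 -0.0013 -1.    ] q7 -0.24 open 1.001
frac [-0.008  0.008 -0.304]
```

View pics/p2.png

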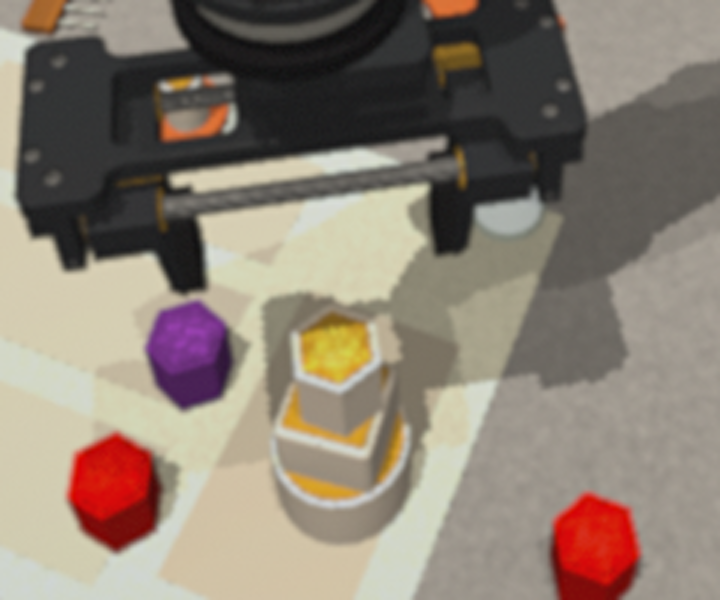

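The three-pot tower still stands straight, with the hex lid at crop (338,350). I'll descend on the hex pot.

```bash
python3 -m jog '[{"dx":-0.008,"dy":0.008,"dz":-0.06,"wx":0,"wy":0,"wz":0,"hand":0},{"dx":0,"dy":0,"dz":-0.09,"wx":0,"wy":0,"wz":0,"hand":0},{"dx":0,"dy":0,"dz":-0.09,"wx":0,"wy":0,"wz":0,"hand":0},{"dx":0,"dy":0,"dz":-0.05,"wx":0,"wy":0,"wz":0,"hand":0},{"dx":0,"dy":0,"dz":0,"wx":0,"wy":0,"wz":0,"hand":0}]' >/dev/null
python3 -m jog '[{"dx":0,"dy":0,"dz":0,"wx":0,"wy":0,"wz":0,"hand":0},{"dx":0,"dy":0,"dz":0,"wx":0,"wy":0,"wz":0,"hand":0}]'>/dev/null
python3 st.py .4782 .3274 .102
```

```text
10.2 [0.4777 0.3289 0.1059] close 22.7 zaxis [ 1.6e-03  4.0e-04 -1.0e+00] q7 -0.24 open 0.997
frac [ 0.002 -0.006 -0.015]
```

```bash
python3 -m jog '[{"dx":0.002,"dy":-0.006,"dz":-0.01,"wx":0,"wy":0,"wz":0,"hand":0},{"dx":0,"dy":0,"dz":0,"wx":0,"wy":0,"wz":0,"hand":1},{"dx":0,"dy":0,"dz":0,"wx":0,"wy":0,"wz":0,"hand":1},{"dx":0,"dy":0,"dz":0,"wx":0,"wy":0,"wz":0,"hand":1},{"dx":0,"dy":0,"dz":0,"wx":0,"wy":0,"wz":0,"hand":1}]' 15
python3 -m jog '[{"dx":0,"dy":0,"dz":0,"wx":0,"wy":0,"wz":0,"hand":1},{"dx":0,"dy":0,"dz":0,"wx":0,"wy":0,"wz":0,"hand":1},{"dx":0,"dy":0,"dz":0,"wx":0,"wy":0,"wz":0,"hand":1},{"dx":0,"dy":0,"dz":0,"wx":0,"wy":0,"wz":0,"hand":1},{"dx":0,"dy":0,"dz":0,"wx":0,"wy":0,"wz":0,"hand":1}]'
python3 st.py
```

```text
clock: 10.62
tool_pos: [0.4769, 0.3282, 0.1029]
eef_rot: [0.553, 0.833, 0.0, 0.0]
contact_force: [-0.6, -0.0, 0.4]
opening: 0.724
finger_force: 0.0
clock: 11.03
tool_pos: [0.4768, 0.3281, 0.1025]
eef_rot: [0.553, 0.833, 0.0, 0.0]
contact_force: [-1.1, 1.0, -0.2]
opening: 0.404
finger_force: 15.0
11.0333 [0.4768 0.3281 0.1025] close 22.8 zaxis [ 1.e-04  1.e-04 -1.e+00] q7 -0.24 open 0.404
```

```bash
python3 -m jog '[{"dx":0,"dy":0,"dz":0.03,"wx":0,"wy":0,"wz":0,"hand":1},{"dx":0,"dy":0,"dz":0.08,"wx":0,"wy":0,"wz":0,"hand":1},{"dx":0,"dy":0,"dz":0.12,"wx":0,"wy":0,"wz":0,"hand":1},{"dx":0,"dy":0,"dz":0.08,"wx":0,"wy":0,"wz":0,"hand":1},{"dx":0,"dy":-0.04,"dz":0.03,"wx":0,"wy":0,"wz":0.02,"hand":1}]'
python3 -m jog '[{"dx":-0.003,"dy":-0.08,"dz":0,"wx":0,"wy":0,"wz":0.03,"hand":1},{"dx":-0.003,"dy":-0.12,"dz":0,"wx":0,"wy":0,"wz":0.03,"hand":1},{"dx":-0.003,"dy":-0.12,"dz":0,"wx":0,"wy":0,"wz":0.03,"hand":1},{"dx":-0.003,"dy":-0.12,"dz":0,"wx":0,"wy":0,"wz":0.03,"hand":1},{"dx":-0.003,"dy":-0.12,"dz":0,"wx":0,"wy":0,"wz":0.0275,"hand":1}]'
python3 -m jog '[{"dx":-0.003,"dy":-0.12,"dz":0,"wx":0,"wy":0,"wz":0,"hand":1},{"dx":-0.003,"dy":-0.12,"dz":0,"wx":0,"wy":0,"wz":0,"hand":1},{"dx":-0.003,"dy":-0.12,"dz":0,"wx":0,"wy":0,"wz":0,"hand":1},{"dx":-0.003,"dy":-0.12,"dz":0,"wx":0,"wy":0,"wz":0,"hand":1},{"dx":-0.003,"dy":-0.12,"dz":0,"wx":0,"wy":0,"wz":0,"hand":1}]'
python3 st.py .460 -.3015 .0175
```

```text
clock: 11.45
tool_pos: [0.478, 0.3215, 0.1911]
eef_rot: [0.535, 0.845, 0.004, 0.001]
contact_force: [-0.4, -0.0, -0.4]
opening: 0.405
finger_force: 15.0
clock: 11.87
tool_pos: [0.4728, 0.1767, 0.1881]
eef_rot: [0.405, 0.914, 0.0, 0.0]
contact_force: [0.6, 0.5, -1.3]
opening: 0.402
finger_force: 15.0
clock: 12.28
tool_pos: [0.4691, 0.0265, 0.1881]
eef_rot: [0.407, 0.914, 0.0, 0.0]
contact_force: [1.0, 0.2, -1.0]
opening: 0.408
finger_force: 15.0
12.2833 [0.4691 0.0265 0.1881] close 42.0 zaxis [ 6.e-04 -2.e-04 -1.e+00] q7 0.46 open 0.408
frac [-0.036 -1.312 -0.682]
```

```bash
python3 -m jog '[{"dx":-0.003,"dy":-0.12,"dz":0,"wx":0,"wy":0,"wz":0,"hand":1},{"dx":-0.003,"dy":-0.12,"dz":0,"wx":0,"wy":0,"wz":0,"hand":1},{"dx":-0.003,"dy":-0.12,"dz":0,"wx":0,"wy":0,"wz":0,"hand":1},{"dx":-0.003,"dy":-0.12,"dz":0,"wx":0,"wy":0,"wz":0,"hand":1},{"dx":-0.003,"dy":-0.12,"dz":0,"wx":0,"wy":0,"wz":0,"hand":1}]'>/dev/null
python3 -m jog '[{"dx":-0.003,"dy":-0.12,"dz":0,"wx":0,"wy":0,"wz":0,"hand":1},{"dx":-0.003,"dy":-0.12,"dz":0,"wx":0,"wy":0,"wz":0,"hand":1},{"dx":-0.003,"dy":-0.12,"dz":0,"wx":0,"wy":0,"wz":0,"hand":1},{"dx":-0.003,"dy":-0.11,"dz":0,"wx":0,"wy":0,"wz":0,"hand":1},{"dx":-0.003,"dy":-0.08,"dz":0,"wx":0,"wy":0,"wz":0,"hand":1}]'>/dev/null
python3 -m jog '[{"dx":-0.003,"dy":-0.06,"dz":-0.05,"wx":0,"wy":0,"wz":0,"hand":1},{"dx":0,"dy":-0.02,"dz":-0.12,"wx":0,"wy":0,"wz":0,"hand":1},{"dx":0,"dy":0,"dz":-0.12,"wx":0,"wy":0,"wz":0,"hand":1},{"dx":0,"dy":0,"dz":-0.12,"wx":0,"wy":0,"wz":0,"hand":1},{"dx":0,"dy":0,"dz":-0.06,"wx":0,"wy":0,"wz":0,"hand":1}]'>/dev/null
python3 -m jog '[{"dx":0,"dy":0,"dz":0,"wx":0,"wy":0,"wz":0,"hand":1},{"dx":0,"dy":0,"dz":0,"wx":0,"wy":0,"wz":0,"hand":1},{"dx":0,"dy":0,"dz":0,"wx":0,"wy":0,"wz":0,"hand":1}]'>/dev/null
python3 st.py .460 -.3015 .0175
```

```text
13.7833 [ 0.4618 -0.2799  0.0713] close 42.0 zaxis [ 0.0017 -0.001  -1.    ] q7 0.98 open 0.406
frac [-0.007 -0.087 -0.215]
```

```bash
python3 -m jog '[{"dx":-0.007,"dy":-0.06,"dz":0,"wx":0,"wy":0,"wz":0,"hand":1},{"dx":0,"dy":-0.027,"dz":-0.03,"wx":0,"wy":0,"wz":0,"hand":1},{"dx":0,"dy":0,"dz":-0.08,"wx":0,"wy":0,"wz":0,"hand":1},{"dx":0,"dy":0,"dz":-0.07,"wx":0,"wy":0,"wz":0,"hand":1},{"dx":0,"dy":0,"dz":-0.015,"wx":0,"wy":0,"wz":0,"hand":1}]'>/dev/null
python3 -m jog '[{"dx":0,"dy":0,"dz":0,"wx":0,"wy":0,"wz":0,"hand":1},{"dx":0,"dy":0,"dz":0,"wx":0,"wy":0,"wz":0,"hand":1},{"dx":0,"dy":0,"dz":0,"wx":0,"wy":0,"wz":0,"hand":1}]'
python3 st.py .460 -.3015 .0175
python3 - <<'E'
from h import *
a=r.snapshot("side")[140:260,290:430,::-1];b=r.snapshot("top")[210:330,430:550,::-1]
cv2.imwrite("pics/p3.png",cv2.resize(np.hstack([a,b]),None,fx=3,fy=3,interpolation=cv2.INTER_CUBIC))
E
```

```text
clock: 14.45
tool_pos: [0.46, -0.3016, 0.0223]
eef_rot: [0.407, 0.913, -0.0, 0.001]
contact_force: [0.1, -0.5, -0.6]
opening: 0.404
finger_force: 15.0
14.45 [ 0.46   -0.3016  0.0223] close 42.0 zaxis [ 1.7e-03 -9.0e-04 -1.0e+00] q7 1.0 open 0.404
frac [-0.     0.    -0.019]
```

View pics/p3.png

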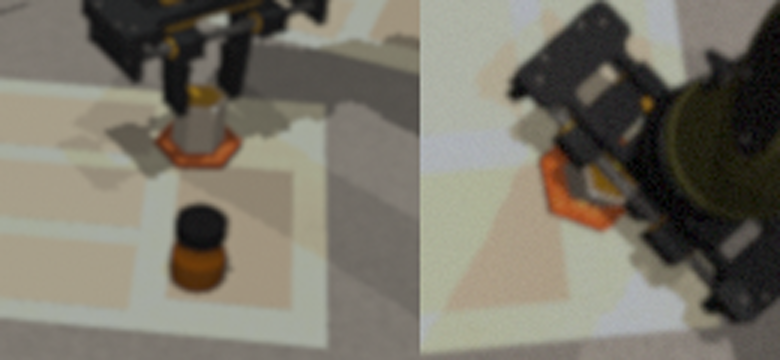

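The hex pot hangs over the middle of its dish (crop about (200,140)) and is aligned with it. I'll lower it until it touches.

```bash
python3 -m jog '[{"dx":0,"dy":0,"dz":-0.012,"wx":0,"wy":0,"wz":0,"hand":1},{"dx":0,"dy":0,"dz":-0.006,"wx":0,"wy":0,"wz":0,"hand":1},{"dx":0,"dy":0,"dz":0,"wx":0,"wy":0,"wz":0,"hand":1},{"dx":0,"dy":0,"dz":0,"wx":0,"wy":0,"wz":0,"hand":1},{"dx":0,"dy":0,"dz":0,"wx":0,"wy":0,"wz":0,"hand":1}]'
```

```text
clock: 14.97
tool_pos: [0.4598, -0.3013, 0.0174]
eef_rot: [0.407, 0.914, 0.0, 0.001]
contact_force: [-0.4, 0.5, 5.9]
opening: 0.407
finger_force: 15.0
```

```bash
python3 -m jog '[{"dx":0,"dy":0,"dz":0,"wx":0,"wy":0,"wz":0,"hand":0.3},{"dx":0,"dy":0,"dz":0,"wx":0,"wy":0,"wz":0,"hand":0.3},{"dx":0,"dy":0,"dz":0,"wx":0,"wy":0,"wz":0,"hand":0.3},{"dx":0,"dy":0,"dz":0,"wx":0,"wy":0,"wz":0,"hand":0.3}]'
python3 -m jog '[{"dx":0,"dy":0,"dz":0.06,"wx":0,"wy":0,"wz":0,"hand":0},{"dx":0,"dy":0,"dz":0.12,"wx":0,"wy":0,"wz":0,"hand":0},{"dx":0,"dy":0,"dz":0.13,"wx":0,"wy":0,"wz":0,"hand":0},{"dx":0,"dy":0.04,"dz":0.13,"wx":0,"wy":0,"wz":0,"hand":0},{"dx":0.003,"dy":0.08,"dz":0.06,"wx":0,"wy":0,"wz":-0.03,"hand":0}]' >/dev/null
python3 -m jog '[{"dx":0.003,"dy":0.12,"dz":0,"wx":0,"wy":0,"wz":-0.04,"hand":0},{"dx":0.003,"dy":0.13,"dz":0,"wx":0,"wy":0,"wz":-0.04,"hand":0},{"dx":0.003,"dy":0.13,"dz":0,"wx":0,"wy":0,"wz":-0.04,"hand":0},{"dx":0.003,"dy":0.13,"dz":0,"wx":0,"wy":0,"wz":-0.04,"hand":0},{"dx":0.003,"dy":0.13,"dz":0,"wx":0,"wy":0,"wz":-0.04,"hand":0}]'>/dev/null
python3 -m jog '[{"dx":0.005,"dy":0.13,"dz":0,"wx":0,"wy":0,"wz":-0.04,"hand":0},{"dx":0.005,"dy":0.13,"dz":0,"wx":0,"wy":0,"wz":-0.04,"hand":0},{"dx":0.005,"dy":0.13,"dz":0,"wx":0,"wy":0,"wz":-0.04,"hand":0},{"dx":0.005,"dy":0.13,"dz":0,"wx":0,"wy":0,"wz":-0.0165,"hand":0},{"dx":0.005,"dy":0.13,"dz":0,"wx":0,"wy":0,"wz":0,"hand":0}]'>/dev/null
python3 -m jog '[{"dx":0.005,"dy":0.13,"dz":0,"wx":0,"wy":0,"wz":0,"hand":0},{"dx":0.005,"dy":0.13,"dz":0,"wx":0,"wy":0,"wz":0,"hand":0},{"dx":0.005,"dy":0.13,"dz":0,"wx":0,"wy":0,"wz":0,"hand":0},{"dx":0.005,"dy":0.13,"dz":0,"wx":0,"wy":0,"wz":0,"hand":0},{"dx":0.005,"dy":0.13,"dz":0,"wx":0,"wy":0,"wz":0,"hand":0}]'
python3 st.py .4803 .3287 .14
```

```text
clock: 15.3
tool_pos: [0.4591, -0.3011, 0.0166]
eef_rot: [0.407, 0.913, 0.0, -0.0]
contact_force: [0.1, 0.0, 0.1]
opening: 0.68
finger_force: 0.0
clock: 16.97
tool_pos: [0.4758, 0.2155, 0.1417]
eef_rot: [0.707, 0.707, -0.0, -0.0]
contact_force: [-0.2, 0.2, 0.6]
opening: 0.998
finger_force: 0.0
16.9667 [0.4758 0.2155 0.1417] close 0.0 zaxis [-3.e-04 -2.e-04 -1.e+00] q7 -0.26 open 0.998
frac [ 0.018  0.453 -0.007]
```

```bash
python3 -m jog '[{"dx":0.009,"dy":0.12,"dz":0,"wx":0,"wy":0,"wz":0,"hand":0},{"dx":0.009,"dy":0.12,"dz":0,"wx":0,"wy":0,"wz":0,"hand":0},{"dx":0,"dy":0.12,"dz":0,"wx":0,"wy":0,"wz":0,"hand":0},{"dx":0,"dy":0.08,"dz":0,"wx":0,"wy":0,"wz":0,"hand":0},{"dx":0,"dy":0,"dz":0,"wx":0,"wy":0,"wz":0,"hand":0}]'>/dev/null
python3 -m jog '[{"dx":0,"dy":0,"dz":0,"wx":0,"wy":0,"wz":0,"hand":0},{"dx":0,"dy":0,"dz":0,"wx":0,"wy":0,"wz":0,"hand":0},{"dx":0,"dy":0,"dz":0,"wx":0,"wy":0,"wz":0,"hand":0}]'>/dev/null
python3 st.py .4803 .3287 .06
python3 - <<'E'
from h import *
a=r.snapshot("side")[:,:,::-1];cv2.imwrite("pics/p4raw.png",a)
cv2.imwrite("pics/p4.png",np.vstack([cv2.resize(a[360:480,200:360],None,fx=3,fy=3),cv2.resize(a[150:230,300:460],None,fx=3,fy=3)]))
E
```

```text
17.6333 [0.481  0.3218 0.1418] close -0.1 zaxis [-2.0e-04 -1.5e-03 -1.0e+00] q7 -0.41 open 1.0
frac [-0.003  0.028 -0.327]
```

View pics/p4.png

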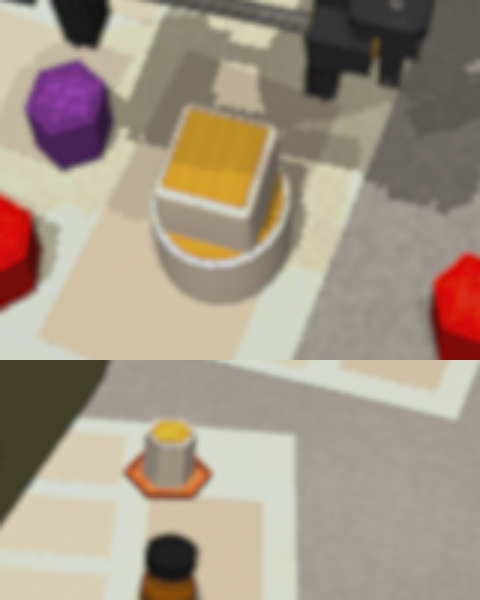

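The square and large pots are undisturbed (square lid at crop (218,160)). The hex pot stands upright in its dish at crop (170,460).

```bash
python3 -m jog '[{"dx":-0.003,"dy":0.028,"dz":-0.06,"wx":0,"wy":0,"wz":0,"hand":0},{"dx":0,"dy":0,"dz":-0.1,"wx":0,"wy":0,"wz":0,"hand":0},{"dx":0,"dy":0,"dz":-0.1,"wx":0,"wy":0,"wz":0,"hand":0},{"dx":0,"dy":0,"dz":-0.05,"wx":0,"wy":0,"wz":0,"hand":0},{"dx":0,"dy":0,"dz":0,"wx":0,"wy":0,"wz":0,"hand":0}]' >/dev/null
python3 -m jog '[{"dx":0,"dy":0,"dz":0,"wx":0,"wy":0,"wz":0,"hand":0},{"dx":0,"dy":0,"dz":0,"wx":0,"wy":0,"wz":0,"hand":0}]'>/dev/null
python3 st.py .4803 .3287 .06
```

```text
18.2667 [0.4811 0.3307 0.0654] close -0.1 zaxis [ 1.7e-03  8.0e-04 -1.0e+00] q7 -0.39 open 0.999
frac [-0.003 -0.008 -0.022]
```

```bash
python3 -m jog '[{"dx":-0.003,"dy":-0.008,"dz":-0.02,"wx":0,"wy":0,"wz":0,"hand":0},{"dx":0,"dy":0,"dz":0,"wx":0,"wy":0,"wz":0,"hand":1},{"dx":0,"dy":0,"dz":0,"wx":0,"wy":0,"wz":0,"hand":1},{"dx":0,"dy":0,"dz":0,"wx":0,"wy":0,"wz":0,"hand":1},{"dx":0,"dy":0,"dz":0,"wx":0,"wy":0,"wz":0,"hand":1}]' 20 >/dev/null
python3 -m jog '[{"dx":0,"dy":0,"dz":0,"wx":0,"wy":0,"wz":0,"hand":1},{"dx":0,"dy":0,"dz":0,"wx":0,"wy":0,"wz":0,"hand":1},{"dx":0,"dy":0,"dz":0,"wx":0,"wy":0,"wz":0,"hand":1},{"dx":0,"dy":0,"dz":0,"wx":0,"wy":0,"wz":0,"hand":1},{"dx":0,"dy":0,"dz":0,"wx":0,"wy":0,"wz":0,"hand":1}]'
python3 st.py
```

```text
clock: 19.1
tool_pos: [0.4793, 0.3289, 0.0594]
eef_rot: [0.707, 0.707, 0.0, 0.0]
contact_force: [-0.1, 0.6, 0.5]
opening: 0.52
finger_force: 19.8
19.1 [0.4793 0.3289 0.0594] close -0.0 zaxis [ 2.e-04  1.e-04 -1.e+00] q7 -0.39 open 0.52
```

```bash
python3 -m jog '[{"dx":0,"dy":0,"dz":0.03,"wx":0,"wy":0,"wz":0,"hand":1},{"dx":0,"dy":0,"dz":0.08,"wx":0,"wy":0,"wz":0,"hand":1},{"dx":0,"dy":0,"dz":0.12,"wx":0,"wy":0,"wz":0,"hand":1},{"dx":0,"dy":0,"dz":0.1,"wx":0,"wy":0,"wz":0,"hand":1},{"dx":0,"dy":-0.03,"dz":0.05,"wx":0,"wy":0,"wz":0,"hand":1}]'
python3 -m jog '[{"dx":-0.003,"dy":-0.06,"dz":0,"wx":0,"wy":0,"wz":0.03,"hand":1},{"dx":-0.003,"dy":-0.1,"dz":0,"wx":0,"wy":0,"wz":0.04,"hand":1},{"dx":-0.003,"dy":-0.12,"dz":0,"wx":0,"wy":0,"wz":0.04,"hand":1},{"dx":-0.003,"dy":-0.12,"dz":0,"wx":0,"wy":0,"wz":0.04,"hand":1},{"dx":-0.003,"dy":-0.12,"dz":0,"wx":0,"wy":0,"wz":0.04,"hand":1}]'>/dev/null
python3 -m jog '[{"dx":-0.003,"dy":-0.12,"dz":0,"wx":0,"wy":0,"wz":0.04,"hand":1},{"dx":-0.003,"dy":-0.12,"dz":0,"wx":0,"wy":0,"wz":0.04,"hand":1},{"dx":-0.003,"dy":-0.12,"dz":0,"wx":0,"wy":0,"wz":0.04,"hand":1},{"dx":0,"dy":-0.12,"dz":0,"wx":0,"wy":0,"wz":0.024,"hand":1},{"dx":0,"dy":-0.1,"dz":0,"wx":0,"wy":0,"wz":0,"hand":1}]'>/dev/null
python3 -m jog '[{"dx":0,"dy":-0.09,"dz":0,"wx":0,"wy":0,"wz":0,"hand":1},{"dx":0,"dy":-0.04,"dz":0,"wx":0,"wy":0,"wz":0,"hand":1},{"dx":0,"dy":0,"dz":0,"wx":0,"wy":0,"wz":0,"hand":1},{"dx":0,"dy":0,"dz":0,"wx":0,"wy":0,"wz":0,"hand":1}]'>/dev/null
python3 st.py .4733 .0147 .0164
```

```text
clock: 19.52
tool_pos: [0.4804, 0.3236, 0.1573]
eef_rot: [0.706, 0.708, 0.003, 0.0]
contact_force: [-0.5, 0.2, -1.3]
opening: 0.518
finger_force: 19.8
20.6833 [0.4732 0.0143 0.1543] close 38.2 zaxis [-0.e+00  7.e-04 -1.e+00] q7 0.5 open 0.514
frac [ 0.001  0.002 -0.551]
```

```bash
python3 -m jog '[{"dx":0.001,"dy":0.002,"dz":-0.06,"wx":0,"wy":0,"wz":0,"hand":1},{"dx":0,"dy":0,"dz":-0.12,"wx":0,"wy":0,"wz":0,"hand":1},{"dx":0,"dy":0,"dz":-0.13,"wx":0,"wy":0,"wz":0,"hand":1},{"dx":0,"dy":0,"dz":-0.12,"wx":0,"wy":0,"wz":0,"hand":1},{"dx":0,"dy":0,"dz":-0.05,"wx":0,"wy":0,"wz":0,"hand":1}]'>/dev/null
python3 -m jog '[{"dx":0,"dy":0,"dz":0,"wx":0,"wy":0,"wz":0,"hand":1},{"dx":0,"dy":0,"dz":0,"wx":0,"wy":0,"wz":0,"hand":1},{"dx":0,"dy":0,"dz":0,"wx":0,"wy":0,"wz":0,"hand":1}]'
python3 st.py .4733 .0147 .0164
python3 - <<'E'
from h import *
a=r.snapshot("side")[230:370,250:400,::-1];b=r.snapshot("top")[190:330,260:400,::-1]
cv2.imwrite("pics/p5.png",cv2.resize(np.hstack([a,b]),None,fx=2.7,fy=2.7,interpolation=cv2.INTER_CUBIC))
E
```

```text
clock: 21.35
tool_pos: [0.4742, 0.0156, 0.035]
eef_rot: [0.436, 0.9, 0.001, 0.0]
contact_force: [0.3, -0.5, -1.6]
opening: 0.512
finger_force: 19.8
21.35 [0.4742 0.0156 0.035 ] close 38.4 zaxis [ 1.4e-03  8.0e-04 -1.0e+00] q7 0.49 open 0.512
frac [-0.004 -0.004 -0.075]
```

View pics/p5.png

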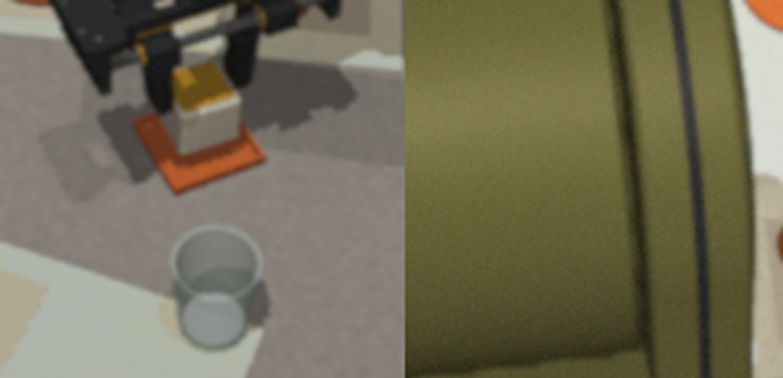

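The square pot is aligned above its dish (crop (205,125)) and the glass is clear at (215,290). I'll lower it now.

```bash
python3 -m jog '[{"dx":-0.004,"dy":-0.004,"dz":-0.03,"wx":0,"wy":0,"wz":0,"hand":1},{"dx":0,"dy":0,"dz":-0.03,"wx":0,"wy":0,"wz":0,"hand":1},{"dx":0,"dy":0,"dz":0,"wx":0,"wy":0,"wz":0,"hand":1},{"dx":0,"dy":0,"dz":0,"wx":0,"wy":0,"wz":0,"hand":1},{"dx":0,"dy":0,"dz":0,"wx":0,"wy":0,"wz":0,"hand":1}]'
python3 -m jog '[{"dx":0,"dy":0,"dz":-0.004,"wx":0,"wy":0,"wz":0,"hand":1},{"dx":0,"dy":0,"dz":0,"wx":0,"wy":0,"wz":0,"hand":1},{"dx":0,"dy":0,"dz":-0.004,"wx":0,"wy":0,"wz":0,"hand":1},{"dx":0,"dy":0,"dz":0,"wx":0,"wy":0,"wz":0,"hand":1}]'
```

```text
clock: 21.87
tool_pos: [0.4724, 0.0133, 0.0192]
eef_rot: [0.436, 0.9, -0.0, -0.0]
contact_force: [0.7, -0.2, -1.3]
opening: 0.518
finger_force: 19.8
clock: 22.2
tool_pos: [0.4725, 0.0134, 0.0172]
eef_rot: [0.436, 0.9, 0.0, 0.0]
contact_force: [0.2, -0.2, -1.4]
opening: 0.518
finger_force: 19.8
```

```bash
python3 -m jog '[{"dx":0,"dy":0,"dz":-0.004,"wx":0,"wy":0,"wz":0,"hand":1},{"dx":0,"dy":0,"dz":0,"wx":0,"wy":0,"wz":0,"hand":1},{"dx":0,"dy":0,"dz":-0.002,"wx":0,"wy":0,"wz":0,"hand":1},{"dx":0,"dy":0,"dz":0,"wx":0,"wy":0,"wz":0,"hand":1},{"dx":0,"dy":0,"dz":0,"wx":0,"wy":0,"wz":0,"hand":1}]'
```

```text
clock: 22.62
tool_pos: [0.4726, 0.0133, 0.0163]
eef_rot: [0.436, 0.9, 0.0, 0.0]
contact_force: [-0.6, -0.4, 6.2]
opening: 0.52
finger_force: 19.8
```

```bash
python3 -m jog '[{"dx":0,"dy":0,"dz":0,"wx":0,"wy":0,"wz":0,"hand":0.2},{"dx":0,"dy":0,"dz":0,"wx":0,"wy":0,"wz":0,"hand":0.2},{"dx":0,"dy":0,"dz":0,"wx":0,"wy":0,"wz":0,"hand":0.2},{"dx":0,"dy":0,"dz":0,"wx":0,"wy":0,"wz":0,"hand":0.2}]'
python3 -m jog '[{"dx":0,"dy":0,"dz":0.06,"wx":0,"wy":0,"wz":0,"hand":0},{"dx":0,"dy":0,"dz":0.12,"wx":0,"wy":0,"wz":0,"hand":0},{"dx":0,"dy":0,"dz":0.13,"wx":0,"wy":0,"wz":0,"hand":0},{"dx":0,"dy":0.03,"dz":0.13,"wx":0,"wy":0,"wz":0,"hand":0},{"dx":0.003,"dy":0.08,"dz":0.06,"wx":0,"wy":0,"wz":0.03,"hand":0}]' >/dev/null
python3 -m jog '[{"dx":0.003,"dy":0.12,"dz":0,"wx":0,"wy":0,"wz":0.04,"hand":0},{"dx":0.003,"dy":0.13,"dz":0,"wx":0,"wy":0,"wz":0.04,"hand":0},{"dx":0.003,"dy":0.13,"dz":0,"wx":0,"wy":0,"wz":0.04,"hand":0},{"dx":0.003,"dy":0.13,"dz":0,"wx":0,"wy":0,"wz":0.04,"hand":0},{"dx":0.003,"dy":0.13,"dz":0,"wx":0,"wy":0,"wz":0.04,"hand":0}]'>/dev/null
python3 -m jog '[{"dx":0.005,"dy":0.13,"dz":0,"wx":0,"wy":0,"wz":0.04,"hand":0},{"dx":0.005,"dy":0.13,"dz":0,"wx":0,"wy":0,"wz":0.04,"hand":0},{"dx":0.005,"dy":0.11,"dz":0,"wx":0,"wy":0,"wz":0.04,"hand":0},{"dx":0.002,"dy":0.08,"dz":0,"wx":0,"wy":0,"wz":0.014,"hand":0},{"dx":0,"dy":0.03,"dz":0,"wx":0,"wy":0,"wz":0,"hand":0}]'>/dev/null
python3 -m jog '[{"dx":0,"dy":0,"dz":0,"wx":0,"wy":0,"wz":0,"hand":0},{"dx":0,"dy":0,"dz":0,"wx":0,"wy":0,"wz":0,"hand":0},{"dx":0,"dy":0,"dz":0,"wx":0,"wy":0,"wz":0,"hand":0}]'
python3 st.py .4812 .3279 .014
python3 - <<'E'
from h import *
a=r.snapshot("side")[:,:,::-1];cv2.imwrite("pics/p6.png",cv2.resize(a[240:480,180:420],None,fx=2.5,fy=2.5))
h=cv2.cvtColor(a,cv2.COLOR_BGR2HSV);m=(h[...,0]>14)&(h[...,0]<28)&(h[...,1]>110);m[:370]=0
for s,c,l in blobs(m,60): print(s,ray("side",c,.046))
E
```

```text
clock: 22.95
tool_pos: [0.4726, 0.0133, 0.0157]
eef_rot: [0.436, 0.9, 0.0, 0.0]
contact_force: [0.4, -0.5, 0.3]
opening: 0.788
finger_force: 0.0
clock: 24.45
tool_pos: [0.4815, 0.3182, 0.1405]
eef_rot: [0.089, 0.996, -0.001, -0.0]
contact_force: [-0.6, -1.1, 0.4]
opening: 1.0
finger_force: 0.0
24.45 [0.4815 0.3182 0.1405] close 79.8 zaxis [-5.0e-04 -2.5e-03 -1.0e+00] q7 0.56 open 1.0
frac [-0.001  0.039 -0.506]
[ 252  405   42   41 1305] [0.47944299 0.32864158 0.046     ]
```

View pics/p6.png

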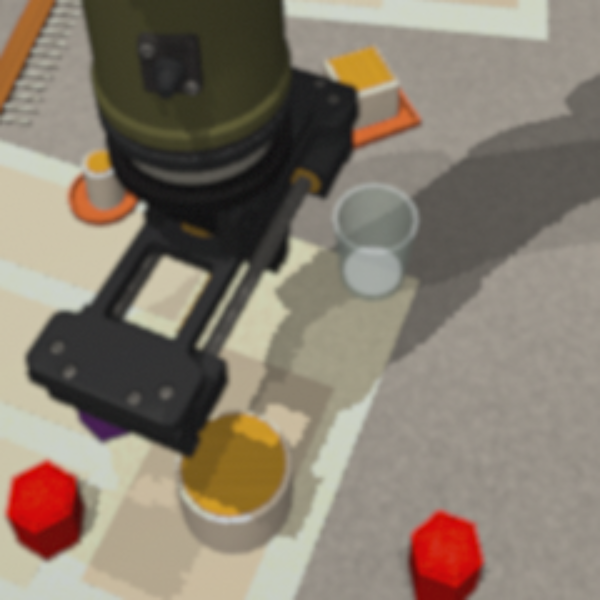

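The small and square pots stand upright in their dishes, at crop (100,180) and (365,85). The large pot at (235,480) is free on top.

```bash
python3 -m jog '[{"dx":-0.004,"dy":0.025,"dz":0,"wx":0,"wy":0,"wz":0,"hand":0},{"dx":0,"dy":0.014,"dz":-0.06,"wx":0,"wy":0,"wz":0,"hand":0},{"dx":0,"dy":0,"dz":-0.1,"wx":0,"wy":0,"wz":0,"hand":0},{"dx":0,"dy":0,"dz":-0.08,"wx":0,"wy":0,"wz":0,"hand":0},{"dx":0,"dy":0,"dz":0,"wx":0,"wy":0,"wz":0,"hand":0}]'>/dev/null
python3 -m jog '[{"dx":0,"dy":0,"dz":0,"wx":0,"wy":0,"wz":0,"hand":0},{"dx":0,"dy":0,"dz":0,"wx":0,"wy":0,"wz":0,"hand":0}]'
python3 st.py .4806 .328 .014
```

```text
clock: 25.08
tool_pos: [0.4809, 0.3308, 0.0817]
eef_rot: [0.088, 0.996, 0.0, 0.0]
contact_force: [0.1, -0.3, 0.2]
opening: 1.0
finger_force: 0.0
25.0833 [0.4809 0.3308 0.0817] close 79.9 zaxis [ 1.e-03  8.e-04 -1.e+00] q7 0.52 open 1.0
frac [-0.001 -0.011 -0.271]
```

```bash
python3 -m jog '[{"dx":-0.001,"dy":-0.009,"dz":-0.05,"wx":0,"wy":0,"wz":0,"hand":0},{"dx":0,"dy":0,"dz":-0.07,"wx":0,"wy":0,"wz":0,"hand":0},{"dx":0,"dy":0,"dz":-0.07,"wx":0,"wy":0,"wz":0,"hand":0},{"dx":0,"dy":0,"dz":-0.05,"wx":0,"wy":0,"wz":0,"hand":0},{"dx":0,"dy":0,"dz":0,"wx":0,"wy":0,"wz":0,"hand":0}]'>/dev/null
python3 -m jog '[{"dx":0,"dy":0,"dz":0,"wx":0,"wy":0,"wz":0,"hand":0},{"dx":0,"dy":0,"dz":0,"wx":0,"wy":0,"wz":0,"hand":0}]'
python3 st.py .4806 .328 .0155
```

```text
clock: 25.67
tool_pos: [0.4808, 0.3289, 0.0219]
eef_rot: [0.087, 0.996, 0.001, 0.001]
contact_force: [-0.1, 0.9, -0.2]
opening: 1.0
finger_force: 0.0
25.6667 [0.4808 0.3289 0.0219] close 80.0 zaxis [ 0.0015  0.0013 -1.    ] q7 0.51 open 1.0
frac [-0.001 -0.004 -0.026]
```

```bash
python3 -m jog '[{"dx":0,"dy":-0.004,"dz":-0.018,"wx":0,"wy":0,"wz":0,"hand":0},{"dx":0,"dy":0,"dz":0,"wx":0,"wy":0,"wz":0,"hand":0},{"dx":0,"dy":0,"dz":0,"wx":0,"wy":0,"wz":0,"hand":1},{"dx":0,"dy":0,"dz":0,"wx":0,"wy":0,"wz":0,"hand":1},{"dx":0,"dy":0,"dz":0,"wx":0,"wy":0,"wz":0,"hand":1}]' 30 >/dev/null
python3 -m jog '[{"dx":0,"dy":0,"dz":0,"wx":0,"wy":0,"wz":0,"hand":1},{"dx":0,"dy":0,"dz":0,"wx":0,"wy":0,"wz":0,"hand":1},{"dx":0,"dy":0,"dz":0,"wx":0,"wy":0,"wz":0,"hand":1}]'
python3 st.py
```

```text
clock: 26.33
tool_pos: [0.4801, 0.3275, 0.0164]
eef_rot: [0.087, 0.996, 0.0, 0.0]
contact_force: [0.1, 0.5, 1.3]
opening: 0.736
finger_force: 30.0
26.3333 [0.4801 0.3275 0.0164] close 80.0 zaxis [ 2.e-04  3.e-04 -1.e+00] q7 0.51 open 0.736
```

```bash
python3 -m jog '[{"dx":0,"dy":0,"dz":0.03,"wx":0,"wy":0,"wz":0,"hand":1},{"dx":0,"dy":0,"dz":0.08,"wx":0,"wy":0,"wz":0,"hand":1},{"dx":0,"dy":0,"dz":0.13,"wx":0,"wy":0,"wz":0,"hand":1},{"dx":0,"dy":0,"dz":0.13,"wx":0,"wy":0,"wz":0,"hand":1},{"dx":0,"dy":0,"dz":0.13,"wx":0,"wy":0,"wz":0,"hand":1}]'
python3 -m jog '[{"dx":0.01,"dy":-0.03,"dz":0.05,"wx":0,"wy":0,"wz":0,"hand":1},{"dx":0.03,"dy":-0.08,"dz":0.01,"wx":0,"wy":0,"wz":0,"hand":1},{"dx":0.04,"dy":-0.12,"dz":0,"wx":0,"wy":0,"wz":0,"hand":1},{"dx":0.04,"dy":-0.12,"dz":0,"wx":0,"wy":0,"wz":0,"hand":1},{"dx":0.04,"dy":-0.12,"dz":0,"wx":0,"wy":0,"wz":0,"hand":1}]'>/dev/null
python3 -m jog '[{"dx":0.04,"dy":-0.12,"dz":0,"wx":0,"wy":0,"wz":0,"hand":1},{"dx":0.04,"dy":-0.12,"dz":0,"wx":0,"wy":0,"wz":0,"hand":1},{"dx":0.04,"dy":-0.12,"dz":0,"wx":0,"wy":0,"wz":0,"hand":1},{"dx":0.04,"dy":-0.12,"dz":0,"wx":0,"wy":0,"wz":0,"hand":1},{"dx":0.04,"dy":-0.12,"dz":0,"wx":0,"wy":0,"wz":0,"hand":1}]'>/dev/null
python3 -m jog '[{"dx":0.04,"dy":-0.12,"dz":0,"wx":0,"wy":0,"wz":0,"hand":1},{"dx":0.04,"dy":-0.12,"dz":0,"wx":0,"wy":0,"wz":0,"hand":1},{"dx":0.04,"dy":-0.12,"dz":0,"wx":0,"wy":0,"wz":0,"hand":1},{"dx":0.03,"dy":-0.09,"dz":0,"wx":0,"wy":0,"wz":0,"hand":1},{"dx":0.02,"dy":-0.06,"dz":0,"wx":0,"wy":0,"wz":0,"hand":1}]'>/dev/null
python3 -m jog '[{"dx":0.01,"dy":-0.03,"dz":0,"wx":0,"wy":0,"wz":0,"hand":1},{"dx":0,"dy":0,"dz":0,"wx":0,"wy":0,"wz":0,"hand":1},{"dx":0,"dy":0,"dz":0,"wx":0,"wy":0,"wz":0,"hand":1}]'
python3 st.py .6363 -.1444 .0194
```

```text
clock: 26.75
tool_pos: [0.4792, 0.3266, 0.1424]
eef_rot: [0.087, 0.996, -0.001, -0.001]
contact_force: [1.3, 0.2, -3.2]
opening: 0.736
finger_force: 30.0
clock: 28.25
tool_pos: [0.6141, -0.0745, 0.1556]
eef_rot: [0.087, 0.996, 0.0, -0.001]
contact_force: [-0.1, 0.6, -3.4]
opening: 0.735
finger_force: 30.0
28.25 [ 0.6141 -0.0745  0.1556] close 80.0 zaxis [-0.0017  0.0011 -1.    ] q7 1.22 open 0.735
frac [ 0.089 -0.28  -0.545]
```

```bash
python3 -m jog '[{"dx":0.03,"dy":-0.09,"dz":0,"wx":0,"wy":0,"wz":0,"hand":1},{"dx":0.035,"dy":-0.12,"dz":0,"wx":0,"wy":0,"wz":0,"hand":1},{"dx":0.024,"dy":-0.07,"dz":0,"wx":0,"wy":0,"wz":0,"hand":1},{"dx":0,"dy":0,"dz":-0.06,"wx":0,"wy":0,"wz":0,"hand":1},{"dx":0,"dy":0,"dz":-0.12,"wx":0,"wy":0,"wz":0,"hand":1}]'>/dev/null
python3 -m jog '[{"dx":0,"dy":0,"dz":-0.12,"wx":0,"wy":0,"wz":0,"hand":1},{"dx":0,"dy":0,"dz":-0.06,"wx":0,"wy":0,"wz":0,"hand":1},{"dx":0,"dy":0,"dz":0,"wx":0,"wy":0,"wz":0,"hand":1},{"dx":0,"dy":0,"dz":0,"wx":0,"wy":0,"wz":0,"hand":1},{"dx":0,"dy":0,"dz":0,"wx":0,"wy":0,"wz":0,"hand":1}]'
python3 st.py .6363 -.1444 .0194
```

```text
clock: 29.08
tool_pos: [0.6384, -0.1438, 0.0676]
eef_rot: [0.087, 0.996, 0.0, 0.001]
contact_force: [-0.0, -0.1, -1.9]
opening: 0.734
finger_force: 30.0
29.0833 [ 0.6384 -0.1438  0.0676] close 80.1 zaxis [ 2.2e-03  7.0e-04 -1.0e+00] q7 1.3 open 0.734
frac [-0.008 -0.003 -0.193]
```

```bash
python3 -m jog '[{"dx":-0.006,"dy":-0.003,"dz":-0.06,"wx":0,"wy":0,"wz":0,"hand":1},{"dx":0,"dy":0,"dz":-0.07,"wx":0,"wy":0,"wz":0,"hand":1},{"dx":0,"dy":0,"dz":-0.03,"wx":0,"wy":0,"wz":0,"hand":1},{"dx":0,"dy":0,"dz":0,"wx":0,"wy":0,"wz":0,"hand":1},{"dx":0,"dy":0,"dz":0,"wx":0,"wy":0,"wz":0,"hand":1}]'
python3 -m jog '[{"dx":0,"dy":0,"dz":0,"wx":0,"wy":0,"wz":0,"hand":1},{"dx":0,"dy":0,"dz":0,"wx":0,"wy":0,"wz":0,"hand":1}]' >/dev/null
python3 st.py .6363 -.1444 .0194
python3 - <<'E'
from h import *
a=r.snapshot("side")[170:280,210:390,::-1];b=r.snapshot("top")[120:230,350:480,::-1]
cv2.imwrite("pics/p7.png",cv2.resize(np.hstack([a,b]),None,fx=2.5,fy=2.5,interpolation=cv2.INTER_CUBIC))
E
```

```text
clock: 29.5
tool_pos: [0.6365, -0.1456, 0.0273]
eef_rot: [0.087, 0.996, 0.0, 0.001]
contact_force: [0.6, 0.3, -2.5]
opening: 0.737
finger_force: 30.0
29.6667 [ 0.6368 -0.1459  0.0276] close 80.0 zaxis [ 2.3e-03 -1.0e-04 -1.0e+00] q7 1.28 open 0.735
frac [-0.002  0.006 -0.033]
```

View pics/p7.png

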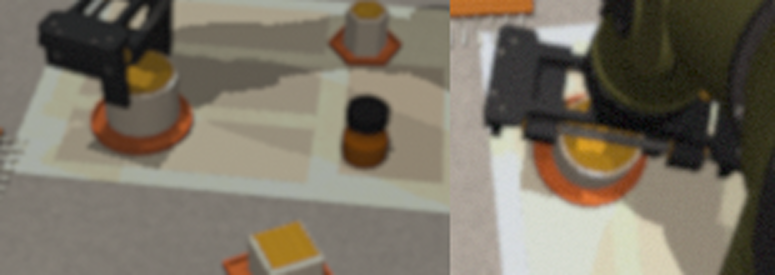

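The large pot is centred over its dish (crop (143,110)). I'll lower it the last 8 mm.

```bash
python3 -m jog '[{"dx":-0.002,"dy":0.004,"dz":-0.014,"wx":0,"wy":0,"wz":0,"hand":1},{"dx":0,"dy":0,"dz":-0.01,"wx":0,"wy":0,"wz":0,"hand":1},{"dx":0,"dy":0,"dz":0,"wx":0,"wy":0,"wz":0,"hand":1},{"dx":0,"dy":0,"dz":0,"wx":0,"wy":0,"wz":0,"hand":1},{"dx":0,"dy":0,"dz":0,"wx":0,"wy":0,"wz":0,"hand":1}]'
python3 -m jog '[{"dx":0,"dy":0,"dz":-0.004,"wx":0,"wy":0,"wz":0,"hand":1},{"dx":0,"dy":0,"dz":0,"wx":0,"wy":0,"wz":0,"hand":1},{"dx":0,"dy":0,"dz":0,"wx":0,"wy":0,"wz":0,"hand":1},{"dx":0,"dy":0,"dz":0,"wx":0,"wy":0,"wz":0,"hand":1}]'
```

```text
clock: 30.18
tool_pos: [0.6352, -0.1449, 0.0202]
eef_rot: [0.087, 0.996, 0.0, -0.0]
contact_force: [-0.0, 1.3, -2.8]
opening: 0.737
finger_force: 30.0
clock: 30.52
tool_pos: [0.6355, -0.145, 0.0195]
eef_rot: [0.087, 0.996, 0.0, 0.0]
contact_force: [-0.6, 0.2, -0.0]
opening: 0.735
finger_force: 30.0
```

Contact is starting: the force on the tool went from −2.8 to 0 N. I'll lower a hair more, release and rise.

```bash
python3 -m jog '[{"dx":0,"dy":0,"dz":-0.002,"wx":0,"wy":0,"wz":0,"hand":1},{"dx":0,"dy":0,"dz":0,"wx":0,"wy":0,"wz":0,"hand":1},{"dx":0,"dy":0,"dz":0,"wx":0,"wy":0,"wz":0,"hand":1}]'
python3 -m jog '[{"dx":0,"dy":0,"dz":0,"wx":0,"wy":0,"wz":0,"hand":0},{"dx":0,"dy":0,"dz":0,"wx":0,"wy":0,"wz":0,"hand":0},{"dx":0,"dy":0,"dz":0,"wx":0,"wy":0,"wz":0,"hand":0},{"dx":0,"dy":0,"dz":0,"wx":0,"wy":0,"wz":0,"hand":0},{"dx":0,"dy":0,"dz":0,"wx":0,"wy":0,"wz":0,"hand":0}]'
python3 -m jog '[{"dx":0,"dy":0,"dz":0.03,"wx":0,"wy":0,"wz":0,"hand":0},{"dx":0,"dy":0,"dz":0.08,"wx":0,"wy":0,"wz":0,"hand":0},{"dx":0,"dy":0,"dz":0.13,"wx":0,"wy":0,"wz":0,"hand":0},{"dx":0,"dy":0,"dz":0.13,"wx":0,"wy":0,"wz":0,"hand":0},{"dx":0,"dy":0,"dz":0.13,"wx":0,"wy":0,"wz":0,"hand":0}]'
python3 -m jog '[{"dx":0,"dy":0.1,"dz":0.13,"wx":0,"wy":0,"wz":0,"hand":0},{"dx":0,"dy":0.14,"dz":0.08,"wx":0,"wy":0,"wz":0,"hand":0},{"dx":0,"dy":0.14,"dz":0.05,"wx":0,"wy":0,"wz":0,"hand":0},{"dx":0,"dy":0.14,"dz":0,"wx":0,"wy":0,"wz":0,"hand":0},{"dx":0,"dy":0.14,"dz":0,"wx":0,"wy":0,"wz":0,"hand":0}]'>/dev/null
python3 -m jog '[{"dx":0,"dy":0.14,"dz":0,"wx":0,"wy":0,"wz":0,"hand":0},{"dx":0,"dy":0.14,"dz":0,"wx":0,"wy":0,"wz":0,"hand":0},{"dx":0,"dy":0.14,"dz":0,"wx":0,"wy":0,"wz":0,"hand":0},{"dx":0,"dy":0.14,"dz":0,"wx":0,"wy":0,"wz":0,"hand":0},{"dx":0,"dy":0.14,"dz":0,"wx":0,"wy":0,"wz":0,"hand":0}]'>/dev/null
python3 -m jog '[{"dx":0,"dy":0.14,"dz":0,"wx":0,"wy":0,"wz":0,"hand":0},{"dx":0,"dy":0.14,"dz":0,"wx":0,"wy":0,"wz":0,"hand":0},{"dx":0,"dy":0.1,"dz":0,"wx":0,"wy":0,"wz":0,"hand":0},{"dx":0,"dy":0.05,"dz":0,"wx":0,"wy":0,"wz":0,"hand":0},{"dx":0,"dy":0,"dz":0,"wx":0,"wy":0,"wz":0,"hand":0}]'
python3 - <<'E'
from h import *
a=r.snapshot("side")[:,:,::-1];cv2.imwrite("pics/p8.png",cv2.resize(a[160:400,160:420],None,fx=2.5,fy=2.5))
from h import ray
T=dict(glass=(329,350),jar=(356,234))
for n in("water_glass","capped_jar"): print(n,np.round(r.search_frame("side",n)[0]["bbox"],1))
E
```

```text
clock: 30.77
tool_pos: [0.6355, -0.145, 0.0194]
eef_rot: [0.087, 0.996, -0.0, 0.0]
contact_force: [-2.0, 0.4, 5.5]
opening: 0.734
finger_force: 30.0
clock: 31.18
tool_pos: [0.6352, -0.1449, 0.0185]
eef_rot: [0.087, 0.996, 0.0, -0.0]
contact_force: [1.2, 1.1, -0.7]
opening: 1.0
finger_force: 0.0
clock: 31.6
tool_pos: [0.635, -0.1449, 0.1455]
eef_rot: [0.087, 0.996, 0.0, -0.0]
contact_force: [1.7, -0.8, -0.1]
opening: 1.002
finger_force: 0.0
clock: 32.85
tool_pos: [0.6338, 0.3069, 0.2089]
eef_rot: [0.085, 0.996, 0.001, -0.0]
contact_force: [-0.4, -0.1, -0.6]
opening: 0.998
finger_force: 0.0
water_glass [314.1 313.9 348.9 364.3]Traceback (most recent call last):
  File "<stdin>", line 5, in <module>
IndexError: list index out of range
```

View pics/p8.png

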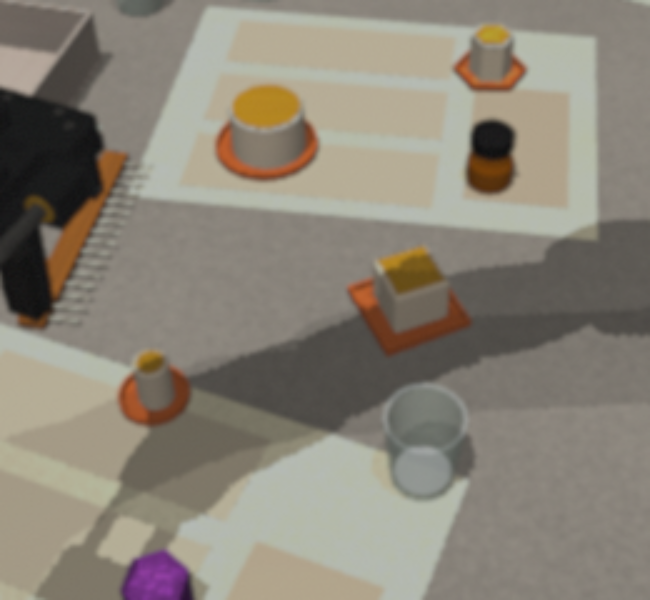

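All four pots stand upright in their own dishes: large (267,130), hex (490,55), square (410,290) and small (155,380). The glass and jar are where they were.

```bash
python3 -m jog '[{"dx":0,"dy":0,"dz":0,"wx":0,"wy":0,"wz":0,"hand":0},{"dx":0,"dy":0,"dz":0,"wx":0,"wy":0,"wz":0,"hand":0},{"dx":0,"dy":0,"dz":0,"wx":0,"wy":0,"wz":0,"hand":0}]' >/dev/null; python3 -c "from plant import r; print(r.finish_job())"
```

```text
the job is handed in; nothing more can be done
None
```

I handed the job in at about 33 s of the 125 s allowed: all four pots stand upright in their own dishes, and the water glass and black-capped jar look unmoved in the last picture (the job returned no verdict).

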